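# Fetch the pot from behind the spice jars

## Task

The low white pot with the tan lid is hemmed in by three spice jars on the wooden spice board. First move all three jars to the blue tray and stand them there upright, then fetch the pot and set it upright in the middle of the round cork trivet; only when it stands there, put each jar back upright on the very spot of the spice board where that jar stood at the start. Leave the mug, the egg cup and the tin where they are, and tip nothing over.

Things in the scene. Friction and masses are not known exactly. Their poses are not given: they have to be found in the camera images.
- jar_red: Spice jar with a red lid, a round upright glass bottle 41 mm in diameter and 105 mm tall, about 0.11 kg, loose, its lid fixed on. Origin: centre of its underside, z up along its axis. It starts on one of the three jar spots of the spice board; which one varies.
- jar_black: Spice jar with a black lid, a round upright glass bottle 41 mm in diameter and 105 mm tall, about 0.11 kg, loose, its lid fixed on. Origin: centre of its underside, z up along its axis. It starts on one of the three jar spots of the spice board; which one varies.
- jar_yellow: Spice jar with a yellow lid, a round upright glass bottle 42 mm in diameter and 96 mm tall, about 0.11 kg, loose, its lid fixed on. Origin: centre of its underside, z up along its axis. It starts on one of the three jar spots of the spice board; which one varies.
- low_pot: Low round white pot with a tan lid, 62 mm in diameter and 35 mm tall, straight-sided, about 0.07 kg, loose, its lid fixed on. Origin: centre of its underside, z up. It starts in the middle between the three jars, whose tops stand 61 to 70 mm above its own, so a gripper cannot come down on it until they are gone.
- spice_board: Wooden board, 160 mm (its x) by 180 mm (its y), fixed, its upper face 10 mm above the worktop, with a 5 mm wide lip that rises 5 mm more round the edge. Origin: on its underside, below the pot's spot; the board reaches from -90 to +70 mm in its x and +-90 mm in its y. The three jar spots, each a thin pale inlaid ring of 51 mm diameter, are centred at (0, +60), (0, -60) and (-60, 0) mm in its x, y; its x points away from the robot. The rings are flat and hold nothing.
- side_tray: Blue rectangular tray, fixed, 130 mm (its x) by 240 mm (its y), inner floor 6 mm above the worktop and 120 by 230 mm wide, with a lip 5 mm wide that rises 6 mm above that floor. Origin: centre of its underside. It lies to the left or to the right of the spice board.
- trivet: Round cork trivet, fixed, 100 mm in diameter, 8 mm thick. Origin: centre of its underside. It lies on the other side of the spice board from the tray.
- mug: Bystander: mug, dark above and white below, 82 mm in diameter, 114 mm over the handle, 97 mm tall, loose; beyond the spice board to the right. Origin: centre of its underside.
- egg_cup: Bystander: white egg cup, 52 mm in diameter, 58 mm tall, loose; far right. Origin: centre of its underside.
- tin: Bystander: sealed tin with a beige band, 75 mm in diameter, 66 mm tall, loose; on the robot's side of the spice board. Origin: centre of its underside.
Not all that is in view belongs to the job. Leave any pink or turquoise look-alike of the jar_red alone.

How it is judged:
On the way, in this order (a step that is already met when the one before it is completed fails the run):
1. all three jars stand upright and still on the blue tray, let go, while the pot is still at its place on the spice board (x of jar_red in the frame of side_tray between -0.06 and 0.06 m and y of jar_red in the frame of side_tray between -0.115 and 0.115 m and z of jar_red in the frame of side_tray between 0.002 and 0.01 m and linear speed of each of jar_red, jar_black, jar_yellow below 0.02 m/s and angle between each of jar_red, jar_black, jar_yellow's own z axis and vertical below 0.12 rad and x of jar_black in the frame of side_tray between -0.06 and 0.06 m and y of jar_black in the frame of side_tray between -0.115 and 0.115 m and z of jar_black in the frame of side_tray between 0.002 and 0.01 m and x of jar_yellow in the frame of side_tray between -0.06 and 0.06 m and y of jar_yellow in the frame of side_tray between -0.115 and 0.115 m and z of jar_yellow in the frame of side_tray between 0.002 and 0.01 m and contact force between the fingers and jar_red below 0.2 N and contact force between the fingers and jar_black below 0.2 N and contact force between the fingers and jar_yellow below 0.2 N and distance of low_pot from where it was at the start of the episode below 0.02 m), for 0.2 s.
2. the pot stands in the middle of the trivet, let go, while all three jars still stand on the blue tray (horizontal distance between low_pot and trivet below 0.015 m and z of low_pot in the frame of trivet between 0.004 and 0.012 m and linear speed of each of low_pot, jar_red, jar_black, jar_yellow below 0.02 m/s and angle between each of low_pot, jar_red, jar_black, jar_yellow's own z axis and vertical below 0.12 rad and contact force between the fingers and low_pot below 0.2 N and x of jar_red in the frame of side_tray between -0.06 and 0.06 m and y of jar_red in the frame of side_tray between -0.115 and 0.115 m and z of jar_red in the frame of side_tray between 0.002 and 0.01 m and x of jar_black in the frame of side_tray between -0.06 and 0.06 m and y of jar_black in the frame of side_tray between -0.115 and 0.115 m and z of jar_black in the frame of side_tray between 0.002 and 0.01 m and x of jar_yellow in the frame of side_tray between -0.06 and 0.06 m and y of jar_yellow in the frame of side_tray between -0.115 and 0.115 m and z of jar_yellow in the frame of side_tray between 0.002 and 0.01 m), for 0.2 s.
At the end, for the whole second after the job is handed in: The pot stands upright on the trivet with its centre within 15 mm of the trivet's centre; each jar stands upright on the spice board within 15 mm of where that same jar stood at the start; all are released and at rest (horizontal distance between low_pot and trivet below 0.015 m and z of low_pot in the frame of trivet between 0.004 and 0.012 m and linear speed of each of low_pot, jar_red, jar_black, jar_yellow below 0.02 m/s and angle between each of low_pot, jar_red, jar_black, jar_yellow's own z axis and vertical below 0.12 rad and contact force between the fingers and low_pot below 0.2 N and distance of each of jar_red, jar_black, jar_yellow from where it was at the start of the episode below 0.015 m and contact force between the fingers and jar_red below 0.2 N and contact force between the fingers and jar_black below 0.2 N and contact force between the fingers and jar_yellow below 0.2 N); the robot touches nothing.
It fails at once if a jar or the pot is tipped over (angle between any of jar_red, jar_black, jar_yellow, low_pot's own z axis and vertical above 0.7 rad).
It fails at once if the mug, the egg cup or the tin is displaced by more than 25 mm (distance of any of mug, egg_cup, tin from where it was at the start of the episode above 0.025 m).
It also fails if it takes over 144 s, if anything falls off the work surface, if the arm or the gripper's body presses on something with over 40 N, if the wrist force passes 120 N, or if a joint passes its speed limit or range.

## Robot

A 7-joint arm with a two-finger parallel gripper is mounted at the origin on a cart in front of the work surface, level with it; the furniture and walls round the work are solid. World frame = base frame: x ahead of the robot, y to its left, z up, the work surface at z = 0. Lengths are in m, angles in rad, forces in N, time in s.
With the tool pointing down it reaches from about 0.35 to 0.9 m from the base axis. Payload 8.1 kg.
Tool frame: the origin (TCP) lies at the centre of the arm's flange, where the gripper is bolted on; the fingertips stand robot.tip_extent ahead of it and the grasp point (between the pads) lies 155 mm ahead of it (robot.tip_extent is the distance from the TCP to the fingertips, in m); z points along the fingers, y is the line along which they close (so a half turn about z gives the same grasp; the last joint's range is limited). The gripper opens to 85 mm and grips with 20 to 120 N. Pads are 22 mm wide; open, the fingers measure 114 mm over their backs; the gripper's body (76 mm by 85 mm) begins 54 mm behind the grasp point. The pads swing forward as they close: fully open they stand 13 mm farther back than shut.
Start: joints at [1.025, 0.434, 0.025, 1.573, -0.012, 1.134, -0.075], TCP at [0.268, -0.565, 0.405] pointing down, gripper open.
Joint ranges: [-2.62, 2.62], [-0.44, 2.09], [-1.27, 1.32], [0.08, 2.57], [-1.32, 4.46], [0.12, 2], [-2.74, 2.74]. Speed limits (rad/s): [2.22, 2.22, 3.01, 3.01, 3.14, 3.14, 3.14].

## Interface

Orientations are given as [roll, pitch, yaw] about the fixed x, y, z axes, in that order (R = Rz(yaw) Ry(pitch) Rx(roll)).
In Python, from station import robot, read_camera, boxes_of, trace, tip_of gives the robot as it stands.
- The arm moves only by the shell command python3 -m creep 'ROWS'. ROWS is JSON, a list of rows, each an object of numbers: "dx", "dy", "dz": the shift along the tool's x, y, z each as a share of 2.5 cm, from -1 to 1; "roll": the turn about the tool's z as a share of 0.1 rad, from -1 to 1; "claw": the opening, from 0 (shut) to 1 (fully open). In form: [{"dx": .., "dy": .., "dz": .., "roll": .., "claw": ..}, ...]. A call has 1 to 10 rows; each row shifts and turns the commanded pose from where the row before left it, along the tool's axes as they then stand; what a row does not reach is not made up. A row lasts 1/10 s, in which the tool goes at most 50 mm and 8.59 degrees, less where a joint would pass 70% of its speed; a pose out of reach is approached as far as the arm can. A call with a number of a shift or a turn outside -1 to 1 is refused whole. A call with a gripper value outside its range is refused whole. The fingers move at their own pace and stop on an object; the grip force is fixed at half the most. Time passes only in rows, so rows that do not move let the fingers close. It gives the time, the measured TCP pose, the force, the opening and the grip force at its end, in the units of the state.
- robot.get_state(): the state, without advancing time (a new reading comes with each control period).
- read_camera(name): name is "side" or "top"; returns a dict with "color" (400x640x3 uint8, red, green, blue), "vfov" (degrees; the focal length in pixels is half the picture's height over the tangent of half this angle, whatever the lens; pixels are square), "cx", "cy" (the principal point, pixels), "distortion" ([k1, k2, p1, p2, k3] as OpenCV has them; the pictures are not rectified), "rvec" (rotation vector, rad) and "tvec" (3), from world to camera coordinates, as OpenCV has them. Camera axes: x right, y down, z forward; pixel columns grow to the right and rows downward; lengths in m; the calibration is good to about 2 mm. A picture is of the moment at which its call begins. There is no depth.
- robot.hand_in(): hands the job in; it is judged then, once.
Trained networks look in a picture, given as the dict that the camera call returned (one of the last four; its "shot" number tells which), for a name from the list of things; names that differ only in an ending like _2 or _b are one class to them, and where a whole thing is asked for, a point or a joint stands for the part that bears it (a point fixed in the world has none). Each returns a list of dicts, best first, with "confidence" (0 to 1); they miss things now and then, are a little off and sometimes report something else, mostly with a low value. They report only what shows in the picture. A call takes as long as a camera call. They do not tell look-alikes from the thing itself.
- boxes_of(picture, name): "xyz" ([x, y, z] in m, in the coordinates of the camera as it stood for that picture, good to about 4 mm: the middle of the surface that is visible of it).
- trace(picture, name): "mask" (400x640 bool, what is visible of it).
- tip_of(picture, name): "xyz" ([x, y, z] in m, in the coordinates of the camera as it stood for that picture, good to about 4 mm: a listed point, or the origin of a listed thing).
The state is a dict: "time_s": time; "q": joint angles; "joint_vel": joint speeds; "joint_torque": joint torques, N m; "eef_pos": TCP position; "tcp_rot": TCP orientation; "ft_force": force on the tool from outside, world axes, zero at the start; "moment": the same for the moment, N m; "opening": opening from 0.0 (shut) to 1.0 (fully open); "finger_force": force on a finger pad.
Only numpy, scipy, OpenCV 4.12 (cv2) and the standard library are available. Lean on these libraries where they do the work, as an engineer would, in place of code of your own. Each camera call takes 0.05 s, during which the arm holds its last target. There are 200 camera calls.

## Working session

There is one attempt and no reset: what is moved stays moved. The work goes in short steps, Python scripts to look and compute and a shell command to move; the robot and the scene stay as the last step left them, time stands still between calls to the robot, and variables do not carry over. Pictures are saved under pics/ and viewed, at most 14 in all, crops included, and the job is handed in when it is done.

```bash
mkdir -p pics; cat > h.py <<'E'
import numpy as np, cv2
from station import robot, read_camera, boxes_of, trace, tip_of
def cam(p):
    R=cv2.Rodrigues(np.array(p["rvec"],float))[0]; t=np.array(p["tvec"],float).ravel()
    f=200/np.tan(np.radians(p["vfov"])/2); K=np.array([[f,0,p["cx"]],[0,f,p["cy"]],[0,0,1]])
    return R,t,K,np.array(p["distortion"],float)
def w(p,x):
    R,t,_,_=cam(p); return R.T@(np.array(x)-t)
def ray(p,uv):
    R,t,K,d=cam(p); n=cv2.undistortPoints(np.array([[uv]],float),K,d)[0,0]
    return -R.T@t, R.T@np.array([n[0],n[1],1])
def onz(p,uv,z):
    c,r=ray(p,uv); return c+r*(z-c[2])/r[2]
def tri(p1,u1,p2,u2):
    c1,r1=ray(p1,u1);c2,r2=ray(p2,u2)
    s=np.linalg.lstsq(np.c_[r1,-r2],c2-c1,rcond=None)[0]
    a,b=c1+r1*s[0],c2+r2*s[1]; return (a+b)/2,np.linalg.norm(a-b)
def proj(p,X):
    R,t,K,d=cam(p); return cv2.projectPoints(np.array(X,float).reshape(-1,1,3),np.array(p["rvec"],float),t,K,d)[0].reshape(-1,2)
def save(p,n): cv2.imwrite(f"pics/{n}.png",p["color"][:,:,::-1])
E
python3 - <<'E'
from h import *
np.set_printoptions(precision=3,suppress=True)
s=robot.get_state(); print(s["eef_pos"],s["tcp_rot"],s["opening"],robot.tip_extent,s["time_s"])
for c in("top","side"):
    p=read_camera(c); save(p,c+"0"); R,t,_,_=cam(p); print(c,-R.T@t)
    for n in "jar_red jar_black jar_yellow low_pot spice_board side_tray trivet mug egg_cup tin".split():
        print(n,[(w(p,d["xyz"]).round(3).tolist(),round(d["confidence"],2)) for d in tip_of(p,n)[:4]])
E
```

```text
[ 0.268 -0.565  0.404] [-3.14   0.     0.443] 1.0014048339364618 0.1734 0.0
top [ 0.359 -0.075  1.131]
jar_red [([0.652, -0.137, 0.008], 0.89), ([0.607, -0.234, 0.001], 0.89), ([0.478, -0.226, -0.002], 0.74)]
jar_black [([0.645, -0.017, 0.011], 0.77)]
jar_yellow [([0.588, -0.087, 0.008], 0.71)]
low_pot [([0.651, -0.082, 0.013], 0.68)]
spice_board [([0.649, -0.079, -0.008], 0.96)]
side_tray [([0.483, 0.227, 0.004], 0.93), ([0.42, -0.083, 0.005], 0.22)]
trivet [([0.503, -0.363, -0.008], 0.83)]
mug [([0.728, -0.29, 0.002], 0.87), ([0.418, -0.084, 0.001], 0.17)]
egg_cup []
tin [([0.418, -0.088, 0.002], 0.73)]
side [0.228 0.683 0.586]
jar_red [([0.477, -0.228, -0.001], 0.73), ([0.706, -0.381, -0.001], 0.69), ([0.654, -0.144, 0.006], 0.65), ([0.614, -0.238, 0.001], 0.56)]
jar_black [([0.641, -0.023, 0.01], 0.88)]
jar_yellow [([0.585, -0.087, 0.01], 0.91), ([0.727, -0.289, 0.0], 0.53), ([0.481, 0.228, -0.003], 0.27)]
low_pot [([0.647, -0.083, 0.014], 0.62)]
spice_board [([0.65, -0.08, 0.002], 0.75)]
side_tray [([0.483, 0.229, -0.006], 0.95)]
trivet [([0.503, -0.359, 0.002], 0.5)]
mug [([0.725, -0.291, 0.001], 0.75)]
egg_cup [([0.706, -0.382, 0.001], 0.53)]
tin [([0.412, -0.084, -0.001], 0.69)]
```

View pics/top0.png

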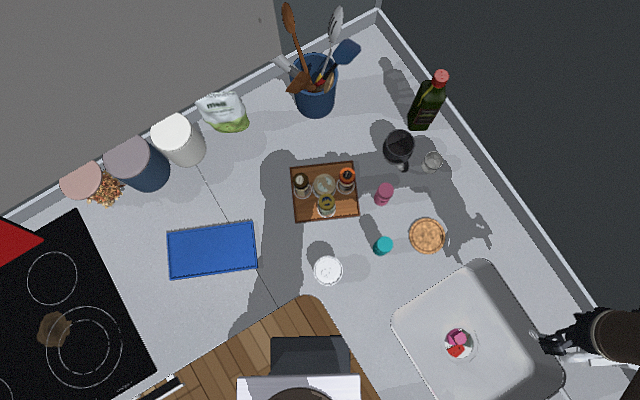

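View pics/side0.png

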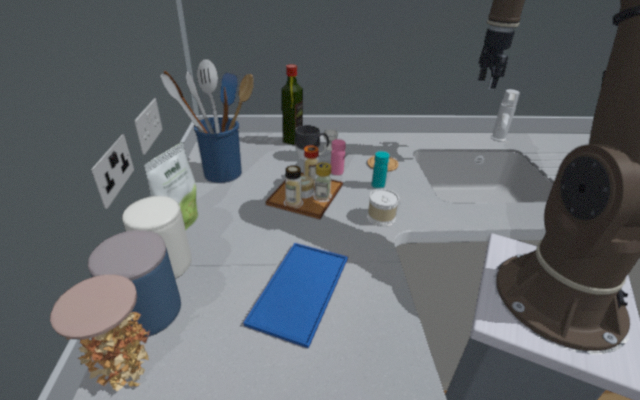

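The top view shows the jar lids in red (347,174), black (301,180) and yellow (326,203), with the pot at (324,185). The tray is at (211,250) and the trivet at (427,236). The side view agrees, and the look-alikes are pink (337,157) and turquoise (380,170).

```bash
python3 - <<'E'
from h import *
np.set_printoptions(precision=4,suppress=True)
t=read_camera("top");s=read_camera("side")
# lids: colour/brightness-free check: two-view fit of tip_of origin, + trivet/tray outlines on their planes
for n in "jar_red jar_black jar_yellow low_pot trivet side_tray spice_board".split():
    best={}
    for p in(t,s):
        best[p["shot"]]=[w(p,d["xyz"]) for d in tip_of(p,n)[:5]]
    prs=[(np.linalg.norm(a-b),a,b) for a in best[t["shot"]] for b in best[s["shot"]]]
    prs=[q for q in prs if q[0]<.03]
    for d,a,b in prs:
        X,g=tri(t,proj(t,[a])[0],s,proj(s,[b])[0]); print(n,"two-view",X,"gap",round(g,4))
for n,z in(("trivet",.008),("side_tray",.012),("spice_board",.015)):
    for p in (t,s):
        d=trace(p,n)
        if not d: print(n,"none");continue
        m=d[0]["mask"].astype(np.uint8); c=max(cv2.findContours(m,0,2)[0],key=cv2.contourArea)[:,0]
        P=np.array([onz(p,u,z)[:2] for u in c.astype(float)])
        print(n,cv2.minAreaRect((P*1000).astype(np.float32)),d[0]["confidence"])
# lid colours in top
hsv=cv2.cvtColor(t["color"],cv2.COLOR_RGB2HSV); 
for n,X,z in(("red",(.653,-.14),.115),("black",(.643,-.02),.115),("yellow",(.587,-.087),.106),("pot",(.649,-.082),.045)):
    print(n,proj(t,[[*X,z]])[0],proj(s,[[*X,z]])[0])
cv2.imwrite("pics/z.png",np.hstack([cv2.resize(t["color"][150:230,280:370],None,fx=4.4,fy=5,interpolation=2)[:400],cv2.resize(s["color"][135:220,260:350],None,fx=4.4,fy=4.4,interpolation=2).copy()[:374].__class__((400,396,3),np.uint8) if 0 else cv2.resize(s["color"][135:225,260:350],(400,400),interpolation=2)])[:,:,::-1])
E
```

```text
jar_red two-view [ 0.6507 -0.1384  0.0109] gap 0.0013
jar_red two-view [ 0.4746 -0.2246  0.0048] gap 0.0063
jar_red two-view [ 0.6062 -0.2311  0.0085] gap 0.0042
jar_black two-view [ 0.6459 -0.0223  0.009 ] gap 0.0023
jar_yellow two-view [ 0.5869 -0.0861  0.0058] gap 0.0019
trivet two-view [ 0.5043 -0.3604 -0.0017] gap 0.0016
side_tray two-view [ 0.4821  0.2288 -0.0056] gap 0.0067
spice_board two-view [ 0.6442 -0.0745  0.0071] gap 0.0009
trivet ((503.624267578125, -357.2146911621094), (90.82440948486328, 94.20185089111328), 85.8155288696289) 0.97
trivet ((471.0237731933594, -359.3798522949219), (28.562021255493164, 87.88294982910156), 16.704172134399414) 0.75
side_tray ((482.7726135253906, 228.9248504638672), (132.1675567626953, 241.89854431152344), 6.082017421722412) 0.89
side_tray ((480.666259765625, 233.11428833007812), (134.97067260742188, 250.26779174804688), 6.45357084274292) 0.97
spice_board ((636.8588256835938, -81.66901397705078), (166.47406005859375, 184.61517333984375), 5.148134708404541) 0.62
spice_board ((632.2977905273438, -72.96145629882812), (163.56651306152344, 194.62486267089844), 4.006846904754639) 0.7
red [346.7651 174.4199] [310.7225 148.9646]
black [299.5763 179.6287] [292.1289 168.7775]
yellow [326.7157 201.1807] [323.6006 165.7882]
pot [324.02 183.75] [301.8766 180.4347]
```

View pics/z.png

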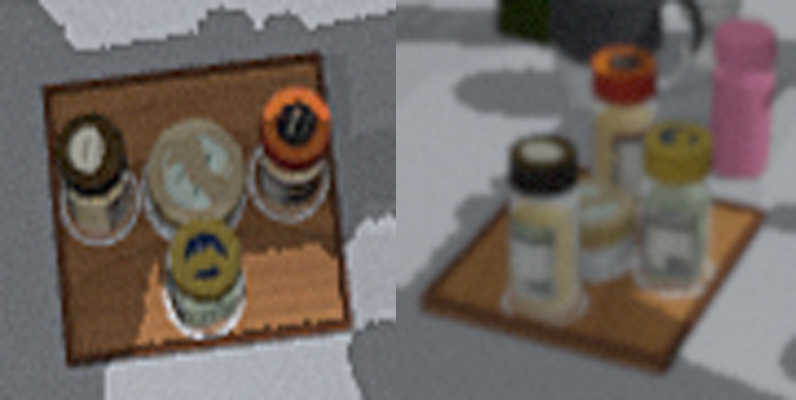

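```bash
python3 -m creep '[{"roll":-1,"claw":1},{"roll":-1,"claw":1},{"roll":-1,"claw":1},{"roll":-1,"claw":1},{"roll":-1,"claw":1},{"roll":-1,"claw":1},{"roll":-1,"claw":1},{"roll":-1,"claw":1},{"roll":-1,"claw":1},{"roll":-1,"claw":1}]'; python3 -m creep '[{"roll":-1,"claw":1},{"roll":-0.28,"claw":1},{"dx":1,"dy":0.7,"claw":1},{"dx":1,"dy":0.7,"claw":1},{"dx":1,"dy":0.7,"claw":1},{"dx":1,"dy":0.7,"claw":1},{"dx":1,"dy":0.7,"claw":1}]'
```

```text
validation failed for argument at $[0]...
validation failed for argument at $[0]...
```

```bash
python3 -m creep '[{"dx":0,"dy":0,"dz":0,"roll":-1,"claw":1},{"dx":0,"dy":0,"dz":0,"roll":-1,"claw":1},{"dx":0,"dy":0,"dz":0,"roll":-1,"claw":1},{"dx":0,"dy":0,"dz":0,"roll":-1,"claw":1},{"dx":0,"dy":0,"dz":0,"roll":-1,"claw":1},{"dx":0,"dy":0,"dz":0,"roll":-1,"claw":1},{"dx":0,"dy":0,"dz":0,"roll":-1,"claw":1},{"dx":0,"dy":0,"dz":0,"roll":-1,"claw":1},{"dx":0,"dy":0,"dz":0,"roll":-1,"claw":1},{"dx":0,"dy":0,"dz":0,"roll":-1,"claw":1}]'; python3 -m creep '[{"dx":0,"dy":0,"dz":0,"roll":-1,"claw":1},{"dx":0,"dy":0,"dz":0,"roll":-0.28,"claw":1},{"dx":0,"dy":0,"dz":0,"roll":0,"claw":1}]'
```

```text
time_s: 3.2
eef_pos: [0.2677, -0.5648, 0.4047]
tcp_rot: [3.142, 0.0, 1.447]
ft_force: [0.7, 0.0, 0.2]
opening: 1.001
finger_force: 0.0
time_s: 3.5
eef_pos: [0.2676, -0.5648, 0.4047]
tcp_rot: [3.142, -0.0, 1.569]
ft_force: [-0.3, -0.9, 0.4]
opening: 0.998
finger_force: 0.0
```

```bash
python3 -m creep '[{"dx":1,"dy":0.7,"dz":0,"roll":0,"claw":1},{"dx":1,"dy":0.7,"dz":0,"roll":0,"claw":1},{"dx":1,"dy":0.7,"dz":0,"roll":0,"claw":1},{"dx":1,"dy":0.7,"dz":0,"roll":0,"claw":1},{"dx":1,"dy":0.7,"dz":0,"roll":0,"claw":1},{"dx":1,"dy":0.7,"dz":0,"roll":0,"claw":1},{"dx":1,"dy":0.7,"dz":0,"roll":0,"claw":1},{"dx":1,"dy":0.7,"dz":0,"roll":0,"claw":1},{"dx":1,"dy":0.7,"dz":0,"roll":0,"claw":1},{"dx":1,"dy":0.7,"dz":0,"roll":0,"claw":1}]'; python3 -m creep '[{"dx":1,"dy":0.7,"dz":0,"roll":0,"claw":1},{"dx":1,"dy":0.7,"dz":0,"roll":0,"claw":1},{"dx":1,"dy":0.7,"dz":0,"roll":0,"claw":1},{"dx":1,"dy":0.7,"dz":0,"roll":0,"claw":1},{"dx":1,"dy":0.7,"dz":0,"roll":0,"claw":1},{"dx":1,"dy":0.7,"dz":0,"roll":0,"claw":1},{"dx":1,"dy":0.7,"dz":0,"roll":0,"claw":1},{"dx":1,"dy":0.7,"dz":0,"roll":0,"claw":1},{"dx":1,"dy":0.7,"dz":0,"roll":0,"claw":1},{"dx":1,"dy":0.7,"dz":0,"roll":0,"claw":1}]';python3 -m creep '[{"dx":0,"dy":0,"dz":0,"roll":0,"claw":1},{"dx":0,"dy":0,"dz":0,"roll":0,"claw":1}]'
```

```text
time_s: 4.5
eef_pos: [0.4434, -0.3137, 0.4049]
tcp_rot: [3.141, 0.0, 1.568]
ft_force: [0.2, 0.3, 0.9]
opening: 0.999
finger_force: 0.0
time_s: 5.5
eef_pos: [0.6184, -0.0637, 0.4047]
tcp_rot: [3.142, 0.0, 1.568]
ft_force: [0.5, -0.2, -0.5]
opening: 0.997
finger_force: 0.0
time_s: 5.7
eef_pos: [0.6179, -0.0641, 0.4044]
tcp_rot: [-3.141, 0.0, 1.571]
ft_force: [-0.6, -0.1, -0.4]
opening: 0.998
finger_force: 0.0
```

```bash
python3 -m creep '[{"dx":0.84,"dy":0.5,"dz":0,"roll":0,"claw":1},{"dx":0.84,"dy":0.5,"dz":0,"roll":0,"claw":1},{"dx":0,"dy":0,"dz":1,"roll":0,"claw":1},{"dx":0,"dy":0,"dz":1,"roll":0,"claw":1},{"dx":0,"dy":0,"dz":1,"roll":0,"claw":1},{"dx":0,"dy":0,"dz":0,"roll":0,"claw":1}]'; python3 - <<'E'
from h import *
a=read_camera("top")["color"];b=read_camera("side")["color"]
cv2.imwrite("pics/a1.png",np.hstack([cv2.resize(a[130:230,270:370],(400,400),interpolation=2),cv2.resize(b[90:220,250:380],(400,400),interpolation=2)])[:,:,::-1])
E
```

```text
time_s: 6.3
eef_pos: [0.6412, -0.0248, 0.3263]
tcp_rot: [-3.135, 0.001, 1.568]
ft_force: [-0.1, -0.5, -0.3]
opening: 1.002
finger_force: 0.0
```

View pics/a1.png

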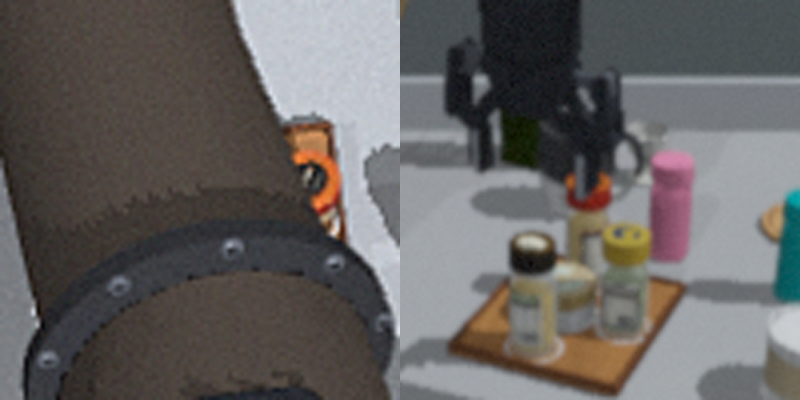

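The side view shows the two fingertips straddling the line above the black lid: tips at about (483,150) and (590,180), lid at (532,240). I'll go down and grip.

```bash
python3 -m creep '[{"dx":0,"dy":0,"dz":0.9,"roll":0,"claw":1},{"dx":0,"dy":0,"dz":0.9,"roll":0,"claw":1},{"dx":0,"dy":0,"dz":0.9,"roll":0,"claw":1},{"dx":0,"dy":0,"dz":0.9,"roll":0,"claw":1},{"dx":0,"dy":0,"dz":0,"roll":0,"claw":1},{"dx":0,"dy":0,"dz":0,"roll":0,"claw":1}]';  python3 -m creep '[{"dx":0,"dy":0,"dz":0,"roll":0,"claw":0.6},{"dx":0,"dy":0,"dz":0,"roll":0,"claw":0.4},{"dx":0,"dy":0,"dz":0,"roll":0,"claw":0.3},{"dx":0,"dy":0,"dz":0,"roll":0,"claw":0.3},{"dx":0,"dy":0,"dz":0,"roll":0,"claw":0.3},{"dx":0,"dy":0,"dz":0,"roll":0,"claw":0.3},{"dx":0,"dy":0,"dz":0,"roll":0,"claw":0.3},{"dx":0,"dy":0,"dz":0,"roll":0,"claw":0.3}]'
```

```text
time_s: 7.0
eef_pos: [0.6434, -0.023, 0.2413]
tcp_rot: [3.14, 0.0, 1.57]
ft_force: [0.3, 0.1, 0.4]
opening: 1.0
finger_force: 0.0
time_s: 7.8
eef_pos: [0.643, -0.0227, 0.2409]
tcp_rot: [3.141, 0.0, 1.571]
ft_force: [-3.3, 0.2, 7.2]
opening: 0.464
finger_force: 59.5
```

```bash
python3 -m creep '[{"dx":0,"dy":0,"dz":-0.5,"roll":0,"claw":0.3},{"dx":0,"dy":0,"dz":-1,"roll":0,"claw":0.3},{"dx":0,"dy":0,"dz":-1,"roll":0,"claw":0.3},{"dx":0,"dy":0,"dz":-1,"roll":0,"claw":0.3},{"dx":0,"dy":0,"dz":-1,"roll":0,"claw":0.3},{"dx":0,"dy":0,"dz":-1,"roll":0,"claw":0.3},{"dx":0,"dy":0,"dz":-0.5,"roll":0,"claw":0.3}]'
python3 -m creep '[{"dx":0.5,"dy":-0.26,"dz":0,"roll":0,"claw":0.3},{"dx":1,"dy":-0.52,"dz":0,"roll":0,"claw":0.3},{"dx":1,"dy":-0.52,"dz":0,"roll":0,"claw":0.3},{"dx":1,"dy":-0.52,"dz":0,"roll":0,"claw":0.3},{"dx":1,"dy":-0.52,"dz":0,"roll":0,"claw":0.3},{"dx":1,"dy":-0.52,"dz":0,"roll":0,"claw":0.3},{"dx":1,"dy":-0.52,"dz":0,"roll":0,"claw":0.3},{"dx":1,"dy":-0.52,"dz":0,"roll":0,"claw":0.3},{"dx":1,"dy":-0.52,"dz":0,"roll":0,"claw":0.3},{"dx":1,"dy":-0.52,"dz":0,"roll":0,"claw":0.3}]'
python3 -m creep '[{"dx":1,"dy":-0.52,"dz":0,"roll":0,"claw":0.3},{"dx":1,"dy":-0.52,"dz":0,"roll":0,"claw":0.3},{"dx":0.9,"dy":-0.52,"dz":0,"roll":0,"claw":0.3},{"dx":0.45,"dy":-0.22,"dz":0,"roll":0,"claw":0.3},{"dx":0,"dy":0,"dz":0,"roll":0,"claw":0.3},{"dx":0,"dy":0,"dz":1,"roll":0,"claw":0.3},{"dx":0,"dy":0,"dz":1,"roll":0,"claw":0.3},{"dx":0,"dy":0,"dz":1,"roll":0,"claw":0.3},{"dx":0,"dy":0,"dz":1,"roll":0,"claw":0.3},{"dx":0,"dy":0,"dz":0,"roll":0,"claw":0.3}]'
```

```text
time_s: 8.5
eef_pos: [0.6431, -0.0225, 0.393]
tcp_rot: [3.138, -0.0, 1.571]
ft_force: [0.3, 0.9, -0.7]
opening: 0.465
finger_force: 60.4
time_s: 9.5
eef_pos: [0.5174, 0.2162, 0.3883]
tcp_rot: [-3.139, 0.001, 1.572]
ft_force: [0.3, 0.6, -1.0]
opening: 0.466
finger_force: 60.4
time_s: 10.5
eef_pos: [0.4747, 0.2959, 0.2863]
tcp_rot: [-3.137, 0.005, 1.569]
ft_force: [-0.8, -0.0, -1.1]
opening: 0.466
finger_force: 60.5
```

```bash
python3 -m creep '[{"dx":0,"dy":0,"dz":0.9,"roll":0,"claw":0.3},{"dx":0,"dy":0,"dz":0.6,"roll":0,"claw":0.3},{"dx":0,"dy":0,"dz":0.3,"roll":0,"claw":0.3},{"dx":0,"dy":0,"dz":0.1,"roll":0,"claw":0.3},{"dx":0,"dy":0,"dz":0.1,"roll":0,"claw":0.3},{"dx":0,"dy":0,"dz":0,"roll":0,"claw":0.3},{"dx":0,"dy":0,"dz":0,"roll":0,"claw":0.3}]'
python3 - <<'E'
from h import *
b=read_camera("side")["color"]
cv2.imwrite("pics/a2.png",cv2.resize(b[180:350,230:400],(510,510),interpolation=2)[:,:,::-1])
E
```

```text
time_s: 11.2
eef_pos: [0.475, 0.2986, 0.2403]
tcp_rot: [3.141, -0.0, 1.571]
ft_force: [0.4, 0.1, -0.1]
opening: 0.459
finger_force: 60.5
```

View pics/a2.png

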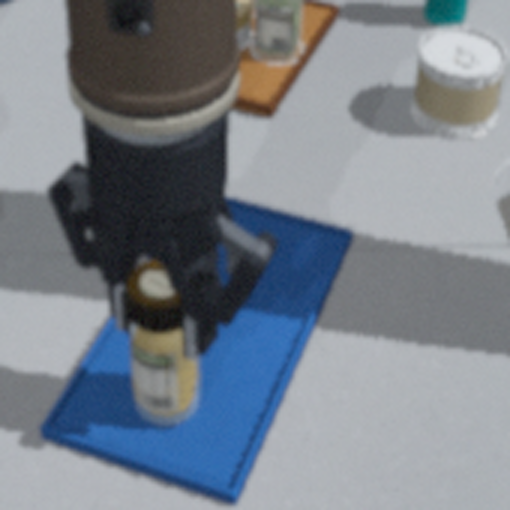

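The jar is held upright just above the tray, its base at about (165,410). A few small steps down should bring it into contact.

```bash
python3 -m creep '[{"dx":0,"dy":0,"dz":0.08,"roll":0,"claw":0.3},{"dx":0,"dy":0,"dz":0.04,"roll":0,"claw":0.3},{"dx":0,"dy":0,"dz":0,"roll":0,"claw":0.3}]'
python3 -m creep '[{"dx":0,"dy":0,"dz":0.04,"roll":0,"claw":0.3},{"dx":0,"dy":0,"dz":0,"roll":0,"claw":0.3}]'
```

```text
time_s: 11.55
eef_pos: [0.4749, 0.2986, 0.2369]
tcp_rot: [3.141, -0.0, 1.571]
ft_force: [-1.0, -0.7, 1.9]
opening: 0.465
finger_force: 60.7
time_s: 11.75
eef_pos: [0.4748, 0.2988, 0.2367]
tcp_rot: [3.141, -0.0, 1.571]
ft_force: [-3.3, -2.5, 13.4]
opening: 0.468
finger_force: 61.9
```

```bash
python3 -m creep '[{"dx":0,"dy":0,"dz":0,"roll":0,"claw":0.55},{"dx":0,"dy":0,"dz":0,"roll":0,"claw":0.65},{"dx":0,"dy":0,"dz":0,"roll":0,"claw":0.8},{"dx":0,"dy":0,"dz":0,"roll":0,"claw":1},{"dx":0,"dy":0,"dz":0,"roll":0,"claw":1},{"dx":0,"dy":0,"dz":-0.5,"roll":0,"claw":1},{"dx":0,"dy":0,"dz":-1,"roll":0,"claw":1},{"dx":0,"dy":0,"dz":-1,"roll":0,"claw":1},{"dx":0,"dy":0,"dz":-1,"roll":0,"claw":1},{"dx":0,"dy":0,"dz":-1,"roll":0,"claw":1}]'
python3 -m creep '[{"dx":0,"dy":0,"dz":-1,"roll":0,"claw":1},{"dx":-0.5,"dy":0.14,"dz":-0.5,"roll":0,"claw":1},{"dx":-1,"dy":0.29,"dz":0,"roll":0,"claw":1},{"dx":-1,"dy":0.29,"dz":0,"roll":0,"claw":1},{"dx":-1,"dy":0.29,"dz":0,"roll":0,"claw":1},{"dx":-1,"dy":0.29,"dz":0,"roll":0,"claw":1},{"dx":-1,"dy":0.29,"dz":0,"roll":0,"claw":1},{"dx":-1,"dy":0.29,"dz":0,"roll":0,"claw":1},{"dx":-1,"dy":0.29,"dz":0,"roll":0,"claw":1},{"dx":-1,"dy":0.29,"dz":0,"roll":0,"claw":1}]'
python3 -m creep '[{"dx":-1,"dy":0.29,"dz":0,"roll":0,"claw":1},{"dx":-1,"dy":0.29,"dz":0,"roll":0,"claw":1},{"dx":-1,"dy":0.29,"dz":0,"roll":0,"claw":1},{"dx":-1,"dy":0.29,"dz":0,"roll":0,"claw":1},{"dx":-1,"dy":0.29,"dz":0,"roll":0,"claw":1},{"dx":-1,"dy":0.29,"dz":0,"roll":0,"claw":1},{"dx":-0.93,"dy":0.29,"dz":0,"roll":0,"claw":1},{"dx":0,"dy":0,"dz":0,"roll":0,"claw":1},{"dx":0,"dy":0,"dz":0,"roll":0,"claw":1},{"dx":0,"dy":0,"dz":0,"roll":0,"claw":1}]'
python3 - <<'E'
from h import *
t=read_camera("top");s=read_camera("side")
for p in(t,s):
  for n in("jar_black","jar_yellow"):
    print(n,[(w(p,d["xyz"]).round(3).tolist(),round(d["confidence"],2)) for d in tip_of(p,n)[:2]])
E
```

```text
time_s: 12.75
eef_pos: [0.4746, 0.2985, 0.3502]
tcp_rot: [3.141, -0.0, 1.571]
ft_force: [0.6, 0.3, -0.6]
opening: 0.999
finger_force: 0.0
time_s: 13.75
eef_pos: [0.5364, 0.0851, 0.3867]
tcp_rot: [3.141, -0.0, 1.571]
ft_force: [1.6, 0.1, -0.4]
opening: 0.995
finger_force: 0.0
time_s: 14.75
eef_pos: [0.5868, -0.086, 0.3862]
tcp_rot: [3.141, -0.001, 1.572]
ft_force: [-0.2, -0.1, -0.5]
opening: 1.001
finger_force: 0.0
jar_black [([0.477, 0.301, 0.005], 0.77)]
jar_yellow []
jar_black [([0.472, 0.298, 0.009], 0.92), ([0.415, -0.083, 0.003], 0.24)]
jar_yellow [([0.585, -0.086, 0.011], 0.56)]
```

The black jar stands on the tray at about (0.475, 0.299). Next is the yellow one.

```bash
python3 -m creep '[{"dx":0,"dy":0,"dz":1,"roll":0,"claw":1},{"dx":0,"dy":0,"dz":1,"roll":0,"claw":1},{"dx":0,"dy":0,"dz":1,"roll":0,"claw":1},{"dx":0,"dy":0,"dz":1,"roll":0,"claw":1},{"dx":0,"dy":0,"dz":1,"roll":0,"claw":1},{"dx":0,"dy":0,"dz":0.5,"roll":0,"claw":1},{"dx":0,"dy":0,"dz":0.5,"roll":0,"claw":1},{"dx":0,"dy":0,"dz":0,"roll":0,"claw":1},{"dx":0,"dy":0,"dz":0,"roll":0,"claw":1}]';  python3 -m creep '[{"dx":0,"dy":0,"dz":0,"roll":0,"claw":0.6},{"dx":0,"dy":0,"dz":0,"roll":0,"claw":0.4},{"dx":0,"dy":0,"dz":0,"roll":0,"claw":0.3},{"dx":0,"dy":0,"dz":0,"roll":0,"claw":0.3},{"dx":0,"dy":0,"dz":0,"roll":0,"claw":0.3},{"dx":0,"dy":0,"dz":0,"roll":0,"claw":0.3},{"dx":0,"dy":0,"dz":0,"roll":0,"claw":0.3},{"dx":0,"dy":0,"dz":0,"roll":0,"claw":0.3}]'
```

```text
time_s: 15.95
eef_pos: [0.5874, -0.0872, 0.2363]
tcp_rot: [3.141, 0.0, 1.571]
ft_force: [-0.3, -0.1, 0.5]
opening: 1.0
finger_force: 0.0
time_s: 16.75
eef_pos: [0.5874, -0.0872, 0.2369]
tcp_rot: [3.14, 0.0, 1.571]
ft_force: [-2.4, -0.5, 8.0]
opening: 0.488
finger_force: 60.0
```

```bash
python3 -m creep '[{"dx":0,"dy":0,"dz":-0.5,"roll":0,"claw":0.3},{"dx":0,"dy":0,"dz":-1,"roll":0,"claw":0.3},{"dx":0,"dy":0,"dz":-1,"roll":0,"claw":0.3},{"dx":0,"dy":0,"dz":-1,"roll":0,"claw":0.3},{"dx":0,"dy":0,"dz":-1,"roll":0,"claw":0.3},{"dx":0,"dy":0,"dz":-1,"roll":0,"claw":0.3},{"dx":0,"dy":0,"dz":-0.5,"roll":0,"claw":0.3}]'
python3 -m creep '[{"dx":0.5,"dy":-0.17,"dz":0,"roll":0,"claw":0.3},{"dx":1,"dy":-0.33,"dz":0,"roll":0,"claw":0.3},{"dx":1,"dy":-0.33,"dz":0,"roll":0,"claw":0.3},{"dx":1,"dy":-0.33,"dz":0,"roll":0,"claw":0.3},{"dx":1,"dy":-0.33,"dz":0,"roll":0,"claw":0.3},{"dx":1,"dy":-0.33,"dz":0,"roll":0,"claw":0.3},{"dx":1,"dy":-0.33,"dz":0,"roll":0,"claw":0.3},{"dx":1,"dy":-0.33,"dz":0,"roll":0,"claw":0.3},{"dx":1,"dy":-0.33,"dz":0,"roll":0,"claw":0.3},{"dx":1,"dy":-0.33,"dz":0,"roll":0,"claw":0.3}]'
python3 -m creep '[{"dx":1,"dy":-0.33,"dz":0,"roll":0,"claw":0.3},{"dx":1,"dy":-0.33,"dz":0,"roll":0,"claw":0.3},{"dx":0.7,"dy":-0.3,"dz":0,"roll":0,"claw":0.3},{"dx":0.45,"dy":-0.13,"dz":0,"roll":0,"claw":0.3},{"dx":0,"dy":0,"dz":0,"roll":0,"claw":0.3},{"dx":0,"dy":0,"dz":1,"roll":0,"claw":0.3},{"dx":0,"dy":0,"dz":1,"roll":0,"claw":0.3},{"dx":0,"dy":0,"dz":1,"roll":0,"claw":0.3},{"dx":0,"dy":0,"dz":1,"roll":0,"claw":0.3},{"dx":0,"dy":0,"dz":1,"roll":0,"claw":0.3}]'
python3 -m creep '[{"dx":0,"dy":0,"dz":0.5,"roll":0,"claw":0.3},{"dx":0,"dy":0,"dz":0.3,"roll":0,"claw":0.3},{"dx":0,"dy":0,"dz":0.2,"roll":0,"claw":0.3},{"dx":0,"dy":0,"dz":0,"roll":0,"claw":0.3},{"dx":0,"dy":0,"dz":0,"roll":0,"claw":0.3}]'
```

```text
time_s: 17.45
eef_pos: [0.5874, -0.0871, 0.3887]
tcp_rot: [3.138, 0.0, 1.571]
ft_force: [0.0, -0.1, -0.6]
opening: 0.493
finger_force: 61.0
time_s: 18.45
eef_pos: [0.507, 0.1518, 0.3843]
tcp_rot: [-3.139, 0.0, 1.572]
ft_force: [-0.4, -0.0, -0.7]
opening: 0.487
finger_force: 61.0
time_s: 19.45
eef_pos: [0.4817, 0.2275, 0.2593]
tcp_rot: [-3.141, 0.001, 1.569]
ft_force: [-0.1, -0.1, -1.2]
opening: 0.489
finger_force: 61.0
time_s: 19.95
eef_pos: [0.4816, 0.2292, 0.2364]
tcp_rot: [3.141, -0.0, 1.571]
ft_force: [1.7, -0.4, -1.0]
opening: 0.49
finger_force: 61.0
```

```bash
python3 -m creep '[{"dx":0,"dy":0,"dz":0.08,"roll":0,"claw":0.3},{"dx":0,"dy":0,"dz":0.06,"roll":0,"claw":0.3},{"dx":0,"dy":0,"dz":0,"roll":0,"claw":0.3}]'
python3 -m creep '[{"dx":0,"dy":0,"dz":0.04,"roll":0,"claw":0.3},{"dx":0,"dy":0,"dz":0,"roll":0,"claw":0.3}]'
```

```text
time_s: 20.25
eef_pos: [0.4815, 0.2293, 0.2329]
tcp_rot: [3.14, -0.0, 1.571]
ft_force: [-0.4, -0.1, 4.9]
opening: 0.489
finger_force: 61.5
time_s: 20.45
eef_pos: [0.4815, 0.2294, 0.2328]
tcp_rot: [3.14, -0.0, 1.571]
ft_force: [-3.6, -2.3, 16.7]
opening: 0.494
finger_force: 62.7
```

```bash
python3 -m creep '[{"dx":0,"dy":0,"dz":-0.04,"roll":0,"claw":0.55},{"dx":0,"dy":0,"dz":0,"roll":0,"claw":0.65},{"dx":0,"dy":0,"dz":0,"roll":0,"claw":0.8},{"dx":0,"dy":0,"dz":0,"roll":0,"claw":1},{"dx":0,"dy":0,"dz":0,"roll":0,"claw":1},{"dx":0,"dy":0,"dz":-0.5,"roll":0,"claw":1},{"dx":0,"dy":0,"dz":-1,"roll":0,"claw":1},{"dx":0,"dy":0,"dz":-1,"roll":0,"claw":1},{"dx":0,"dy":0,"dz":-1,"roll":0,"claw":1},{"dx":0,"dy":0,"dz":-1,"roll":0,"claw":1}]'
python3 -m creep '[{"dx":0,"dy":0,"dz":-1,"roll":0,"claw":1},{"dx":-0.5,"dy":0.23,"dz":-0.6,"roll":0,"claw":1},{"dx":-1,"dy":0.46,"dz":0,"roll":0,"claw":1},{"dx":-1,"dy":0.46,"dz":0,"roll":0,"claw":1},{"dx":-1,"dy":0.46,"dz":0,"roll":0,"claw":1},{"dx":-1,"dy":0.46,"dz":0,"roll":0,"claw":1},{"dx":-1,"dy":0.46,"dz":0,"roll":0,"claw":1},{"dx":-1,"dy":0.46,"dz":0,"roll":0,"claw":1},{"dx":-1,"dy":0.46,"dz":0,"roll":0,"claw":1},{"dx":-1,"dy":0.46,"dz":0,"roll":0,"claw":1}]'
python3 -m creep '[{"dx":-1,"dy":0.46,"dz":0,"roll":0,"claw":1},{"dx":-1,"dy":0.46,"dz":0,"roll":0,"claw":1},{"dx":-1,"dy":0.46,"dz":0,"roll":0,"claw":1},{"dx":-1,"dy":0.46,"dz":0,"roll":0,"claw":1},{"dx":-1,"dy":0.46,"dz":0,"roll":0,"claw":1},{"dx":-1,"dy":0.46,"dz":0,"roll":0,"claw":1},{"dx":-0.28,"dy":0.15,"dz":0,"roll":0,"claw":1},{"dx":0,"dy":0,"dz":0,"roll":0,"claw":1},{"dx":0,"dy":0,"dz":0,"roll":0,"claw":1},{"dx":0,"dy":0,"dz":0,"roll":0,"claw":1}]'
python3 - <<'E'
from h import *
t=read_camera("top");s=read_camera("side")
for p in(t,s):
  for n in("jar_yellow","jar_red"):
    print(n,[(w(p,d["xyz"]).round(3).tolist(),round(d["confidence"],2)) for d in tip_of(p,n)[:4]])
E
```

```text
time_s: 21.45
eef_pos: [0.4811, 0.229, 0.3466]
tcp_rot: [3.141, -0.0, 1.571]
ft_force: [0.4, -0.1, 0.3]
opening: 0.999
finger_force: 0.0
time_s: 22.45
eef_pos: [0.5792, 0.0155, 0.3857]
tcp_rot: [3.141, -0.0, 1.571]
ft_force: [0.1, 0.6, -0.6]
opening: 1.002
finger_force: 0.0
time_s: 23.45
eef_pos: [0.6515, -0.1387, 0.3851]
tcp_rot: [3.142, -0.001, 1.573]
ft_force: [-0.2, 0.5, -0.1]
opening: 1.003
finger_force: 0.0
jar_yellow [([0.483, 0.231, 0.002], 0.72)]
jar_red [([0.501, -0.363, -0.004], 0.45), ([0.65, -0.138, 0.009], 0.38)]
jar_yellow [([0.477, 0.23, 0.005], 0.62)]
jar_red [([0.655, -0.141, 0.008], 0.76), ([0.617, -0.237, 0.004], 0.74), ([0.475, -0.228, 0.001], 0.61)]
```

```bash
python3 -m creep '[{"dx":0,"dy":0,"dz":1,"roll":0,"claw":1},{"dx":0,"dy":0,"dz":1,"roll":0,"claw":1},{"dx":0,"dy":0,"dz":1,"roll":0,"claw":1},{"dx":0,"dy":0,"dz":1,"roll":0,"claw":1},{"dx":0,"dy":0,"dz":1,"roll":0,"claw":1},{"dx":0,"dy":0,"dz":0.5,"roll":0,"claw":1},{"dx":0,"dy":0,"dz":0.3,"roll":0,"claw":1},{"dx":0,"dy":0,"dz":0,"roll":0,"claw":1},{"dx":0,"dy":0,"dz":0,"roll":0,"claw":1}]';  python3 -m creep '[{"dx":0,"dy":0,"dz":0,"roll":0,"claw":0.6},{"dx":0,"dy":0,"dz":0,"roll":0,"claw":0.4},{"dx":0,"dy":0,"dz":0,"roll":0,"claw":0.3},{"dx":0,"dy":0,"dz":0,"roll":0,"claw":0.3},{"dx":0,"dy":0,"dz":0,"roll":0,"claw":0.3},{"dx":0,"dy":0,"dz":0,"roll":0,"claw":0.3},{"dx":0,"dy":0,"dz":0,"roll":0,"claw":0.3},{"dx":0,"dy":0,"dz":0,"roll":0,"claw":0.3}]'
```

```text
time_s: 24.65
eef_pos: [0.6523, -0.1405, 0.2408]
tcp_rot: [3.14, 0.0, 1.571]
ft_force: [-0.2, 0.2, 0.8]
opening: 1.001
finger_force: 0.0
time_s: 25.45
eef_pos: [0.652, -0.1406, 0.2405]
tcp_rot: [3.141, 0.0, 1.571]
ft_force: [-1.2, 0.8, 6.4]
opening: 0.462
finger_force: 59.8
```

```bash
python3 -m creep '[{"dx":0,"dy":0,"dz":-0.5,"roll":0,"claw":0.3},{"dx":0,"dy":0,"dz":-1,"roll":0,"claw":0.3},{"dx":0,"dy":0,"dz":-1,"roll":0,"claw":0.3},{"dx":0,"dy":0,"dz":-1,"roll":0,"claw":0.3},{"dx":0,"dy":0,"dz":-1,"roll":0,"claw":0.3},{"dx":0,"dy":0,"dz":-1,"roll":0,"claw":0.3},{"dx":0,"dy":0,"dz":-0.5,"roll":0,"claw":0.3}]'
python3 -m creep '[{"dx":0.5,"dy":-0.27,"dz":0,"roll":0,"claw":0.3},{"dx":1,"dy":-0.54,"dz":0,"roll":0,"claw":0.3},{"dx":1,"dy":-0.54,"dz":0,"roll":0,"claw":0.3},{"dx":1,"dy":-0.54,"dz":0,"roll":0,"claw":0.3},{"dx":1,"dy":-0.54,"dz":0,"roll":0,"claw":0.3},{"dx":1,"dy":-0.54,"dz":0,"roll":0,"claw":0.3},{"dx":1,"dy":-0.54,"dz":0,"roll":0,"claw":0.3},{"dx":1,"dy":-0.54,"dz":0,"roll":0,"claw":0.3},{"dx":1,"dy":-0.54,"dz":0,"roll":0,"claw":0.3},{"dx":1,"dy":-0.54,"dz":0,"roll":0,"claw":0.3}]'
python3 -m creep '[{"dx":1,"dy":-0.54,"dz":0,"roll":0,"claw":0.3},{"dx":1,"dy":-0.54,"dz":0,"roll":0,"claw":0.3},{"dx":0.5,"dy":-0.31,"dz":0,"roll":0,"claw":0.3},{"dx":0,"dy":0,"dz":0,"roll":0,"claw":0.3},{"dx":0,"dy":0,"dz":0,"roll":0,"claw":0.3},{"dx":0,"dy":0,"dz":1,"roll":0,"claw":0.3},{"dx":0,"dy":0,"dz":1,"roll":0,"claw":0.3},{"dx":0,"dy":0,"dz":1,"roll":0,"claw":0.3},{"dx":0,"dy":0,"dz":1,"roll":0,"claw":0.3},{"dx":0,"dy":0,"dz":1,"roll":0,"claw":0.3}]'
python3 -m creep '[{"dx":0,"dy":0,"dz":0.5,"roll":0,"claw":0.3},{"dx":0,"dy":0,"dz":0.3,"roll":0,"claw":0.3},{"dx":0,"dy":0,"dz":0.2,"roll":0,"claw":0.3},{"dx":0,"dy":0,"dz":0.08,"roll":0,"claw":0.3},{"dx":0,"dy":0,"dz":0.04,"roll":0,"claw":0.3},{"dx":0,"dy":0,"dz":0,"roll":0,"claw":0.3},{"dx":0,"dy":0,"dz":0,"roll":0,"claw":0.3}]'
```

```text
time_s: 26.15
eef_pos: [0.6521, -0.1404, 0.3928]
tcp_rot: [3.138, 0.0, 1.571]
ft_force: [-0.1, 1.0, -1.1]
opening: 0.46
finger_force: 60.5
time_s: 27.15
eef_pos: [0.5216, 0.0984, 0.3883]
tcp_rot: [-3.139, 0.0, 1.571]
ft_force: [-0.1, 0.5, -2.2]
opening: 0.467
finger_force: 60.5
time_s: 28.15
eef_pos: [0.4896, 0.1577, 0.2634]
tcp_rot: [3.142, 0.001, 1.568]
ft_force: [0.2, 0.8, -1.4]
opening: 0.467
finger_force: 60.6
time_s: 28.85
eef_pos: [0.489, 0.1596, 0.2372]
tcp_rot: [3.141, -0.0, 1.571]
ft_force: [-0.6, 0.7, -1.1]
opening: 0.465
finger_force: 60.6
```

```bash
python3 -m creep '[{"dx":0,"dy":0,"dz":0.03,"roll":0,"claw":0.3},{"dx":0,"dy":0,"dz":0,"roll":0,"claw":0.3},{"dx":0,"dy":0,"dz":0,"roll":0,"claw":0.55},{"dx":0,"dy":0,"dz":0,"roll":0,"claw":0.65},{"dx":0,"dy":0,"dz":0,"roll":0,"claw":0.8},{"dx":0,"dy":0,"dz":0,"roll":0,"claw":1},{"dx":0,"dy":0,"dz":0,"roll":0,"claw":1},{"dx":0,"dy":0,"dz":-0.5,"roll":0,"claw":1},{"dx":0,"dy":0,"dz":-1,"roll":0,"claw":1},{"dx":0,"dy":0,"dz":-1,"roll":0,"claw":1}]'
python3 -m creep '[{"dx":0,"dy":0,"dz":-1,"roll":0,"claw":1},{"dx":0,"dy":0,"dz":-1,"roll":0,"claw":1},{"dx":0,"dy":0,"dz":-1,"roll":0,"claw":1},{"dx":0,"dy":0,"dz":-0.5,"roll":0,"claw":1},{"dx":0,"dy":0,"dz":0,"roll":0,"claw":1}]'
python3 - <<'E'
from h import *
t=read_camera("top");s=read_camera("side")
for p in(t,s):
  for n in("jar_black","jar_yellow","jar_red","low_pot"):
    print(n,[(w(p,d["xyz"]).round(3).tolist(),round(d["confidence"],2)) for d in tip_of(p,n)[:4]])
a=t["color"];b=s["color"]
cv2.imwrite("pics/a3.png",np.hstack([cv2.resize(a[130:300,150:400],(440,300)),cv2.resize(b[110:350,230:460],(360,300))])[:,:,::-1])
E
```

```text
time_s: 29.85
eef_pos: [0.4886, 0.1596, 0.2997]
tcp_rot: [-3.141, 0.0, 1.571]
ft_force: [0.7, 0.0, 0.6]
opening: 1.002
finger_force: 0.0
time_s: 30.35
eef_pos: [0.4891, 0.1598, 0.3879]
tcp_rot: [3.138, -0.001, 1.571]
ft_force: [-0.2, 0.7, -0.5]
opening: 1.003
finger_force: 0.0
jar_black []
jar_yellow [([0.416, -0.083, 0.001], 0.63)]
jar_red [([0.607, -0.238, -0.002], 0.85), ([0.49, 0.163, 0.002], 0.74), ([0.476, -0.227, -0.001], 0.57)]
low_pot [([0.652, -0.084, 0.013], 0.6)]
jar_black [([0.474, 0.297, 0.005], 0.93)]
jar_yellow [([0.479, 0.232, 0.004], 0.58)]
jar_red [([0.492, 0.157, 0.005], 0.55)]
low_pot [([0.647, -0.082, 0.01], 0.9)]
```

View pics/a3.png

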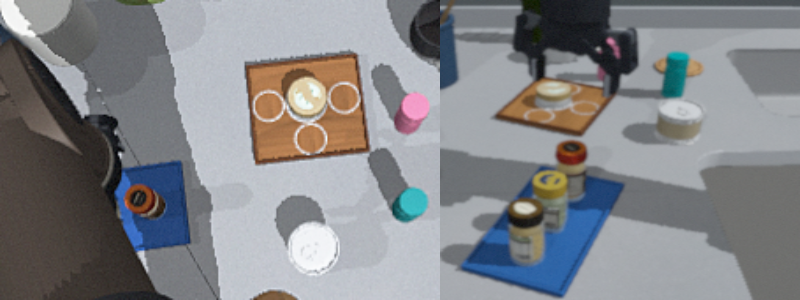

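All three jars stand upright on the tray (right panel: (526,235), (550,205), (571,175)). The left panel shows the empty rings at (269,106), (344,98) and (310,139), with the pot lid at (307,97). I'll use the rings to check the spots.

```bash
python3 - <<'E'
from h import *
t=read_camera("top")
for n,u,z in(("black",(269,106),.01),("red",(344,98),.01),("yellow",(310.5,139),.01),("pot",(307,97),.045)):
    print(n,onz(t,(u[0]/1.76+149.7,u[1]/1.765+129.7),z).round(4))
E
python3 -m creep '[{"dx":-0.5,"dy":0.33,"dz":0,"roll":0,"claw":1},{"dx":-1,"dy":0.66,"dz":0,"roll":0,"claw":1},{"dx":-1,"dy":0.66,"dz":0,"roll":0,"claw":1},{"dx":-1,"dy":0.66,"dz":0,"roll":0,"claw":1},{"dx":-1,"dy":0.66,"dz":0,"roll":0,"claw":1},{"dx":-1,"dy":0.66,"dz":0,"roll":0,"claw":1},{"dx":-1,"dy":0.66,"dz":0,"roll":0,"claw":1},{"dx":-1,"dy":0.66,"dz":0,"roll":0,"claw":1},{"dx":-1,"dy":0.66,"dz":0,"roll":0,"claw":1},{"dx":-1,"dy":0.66,"dz":0,"roll":0,"claw":1}]'
python3 -m creep '[{"dx":-0.15,"dy":0.05,"dz":0,"roll":0,"claw":1},{"dx":0,"dy":0,"dz":1,"roll":0,"claw":1},{"dx":0,"dy":0,"dz":1,"roll":0,"claw":1},{"dx":0,"dy":0,"dz":1,"roll":0,"claw":1},{"dx":0,"dy":0,"dz":0,"roll":0,"claw":1},{"dx":0,"dy":0,"dz":0,"roll":0,"claw":1}]'
```

```text
black [ 0.643  -0.0221  0.01  ]
red [ 0.6523 -0.1409  0.01  ]
yellow [ 0.588  -0.0859  0.01  ]
pot [ 0.6465 -0.0822  0.045 ]
time_s: 31.9
eef_pos: [0.6463, -0.0807, 0.3858]
tcp_rot: [-3.141, 0.001, 1.57]
ft_force: [0.2, 0.5, -0.0]
opening: 1.002
finger_force: 0.0
time_s: 32.5
eef_pos: [0.6468, -0.0822, 0.3112]
tcp_rot: [-3.141, 0.0, 1.571]
ft_force: [1.4, 0.6, 0.0]
opening: 0.999
finger_force: 0.0
```

```bash
python3 -m creep '[{"dx":0,"dy":0,"dz":1,"roll":0,"claw":1},{"dx":0,"dy":0,"dz":1,"roll":0,"claw":1},{"dx":0,"dy":0,"dz":1,"roll":0,"claw":1},{"dx":0,"dy":0,"dz":1,"roll":0,"claw":1},{"dx":0,"dy":0,"dz":0.5,"roll":0,"claw":1},{"dx":0,"dy":0,"dz":0.3,"roll":0,"claw":1},{"dx":0,"dy":0,"dz":0,"roll":0,"claw":1},{"dx":0,"dy":0,"dz":0,"roll":0,"claw":1}]';  python3 -m creep '[{"dx":0,"dy":0,"dz":0,"roll":0,"claw":0.8},{"dx":0,"dy":0,"dz":0,"roll":0,"claw":0.7},{"dx":0,"dy":0,"dz":0,"roll":0,"claw":0.5},{"dx":0,"dy":0,"dz":0,"roll":0,"claw":0.5},{"dx":0,"dy":0,"dz":0,"roll":0,"claw":0.5},{"dx":0,"dy":0,"dz":0,"roll":0,"claw":0.5},{"dx":0,"dy":0,"dz":0,"roll":0,"claw":0.5}]'
```

```text
time_s: 33.3
eef_pos: [0.6474, -0.0818, 0.1923]
tcp_rot: [3.14, 0.0, 1.571]
ft_force: [0.3, 0.1, -0.4]
opening: 0.996
finger_force: 0.0
time_s: 34.0
eef_pos: [0.6473, -0.0818, 0.1925]
tcp_rot: [3.14, 0.0, 1.571]
ft_force: [-1.7, 0.7, 8.2]
opening: 0.702
finger_force: 63.5
```

```bash
python3 -m creep '[{"dx":0,"dy":0,"dz":-0.5,"roll":0,"claw":0.5},{"dx":0,"dy":0,"dz":-1,"roll":0,"claw":0.5},{"dx":0,"dy":0,"dz":-1,"roll":0,"claw":0.5},{"dx":0,"dy":0,"dz":-1,"roll":0,"claw":0.5},{"dx":0,"dy":0,"dz":-1,"roll":0,"claw":0.5},{"dx":0,"dy":0,"dz":-1,"roll":0,"claw":0.5},{"dx":0,"dy":0,"dz":-1,"roll":0,"claw":0.5},{"dx":0,"dy":0,"dz":-0.5,"roll":0,"claw":0.5}]'
python3 - <<'E'
from h import *
t=read_camera("top"); h=cv2.cvtColor(t["color"],cv2.COLOR_RGB2HSV)
m=((h[...,0]<25)&(h[...,1]>70)&(h[...,2]>60)).astype(np.uint8); m[:,:395]=0;m[:,465:]=0;m[:205]=0;m[265:]=0
c=max(cv2.findContours(cv2.morphologyEx(m,cv2.MORPH_OPEN,np.ones((3,3))),0,1)[0],key=cv2.contourArea)
P=np.array([onz(t,u,.006)[:2] for u in c[:,0].astype(float)])
print(cv2.boundingRect(c),cv2.fitEllipse((P*1000).astype(np.float32)))
E
python3 -m creep '[{"dx":-0.5,"dy":-0.26,"dz":0,"roll":0,"claw":0.5},{"dx":-1,"dy":-0.52,"dz":0,"roll":0,"claw":0.5},{"dx":-1,"dy":-0.52,"dz":0,"roll":0,"claw":0.5},{"dx":-1,"dy":-0.52,"dz":0,"roll":0,"claw":0.5},{"dx":-1,"dy":-0.52,"dz":0,"roll":0,"claw":0.5},{"dx":-1,"dy":-0.52,"dz":0,"roll":0,"claw":0.5},{"dx":-1,"dy":-0.52,"dz":0,"roll":0,"claw":0.5},{"dx":-1,"dy":-0.52,"dz":0,"roll":0,"claw":0.5},{"dx":-1,"dy":-0.52,"dz":0,"roll":0,"claw":0.5},{"dx":-1,"dy":-0.52,"dz":0,"roll":0,"claw":0.5}]'
python3 -m creep '[{"dx":-1,"dy":-0.52,"dz":0,"roll":0,"claw":0.5},{"dx":-0.6,"dy":-0.27,"dz":0,"roll":0,"claw":0.5},{"dx":0,"dy":0,"dz":0,"roll":0,"claw":0.5},{"dx":0,"dy":0,"dz":0,"roll":0,"claw":0.5},{"dx":0,"dy":0,"dz":0,"roll":0,"claw":0.5}]'
```

```text
time_s: 34.8
eef_pos: [0.6471, -0.0816, 0.3693]
tcp_rot: [3.138, 0.0, 1.571]
ft_force: [0.4, -0.2, 0.1]
opening: 0.698
finger_force: 64.8
(409, 218, 36, 36) ((505.0592041015625, -358.14129638671875), (96.7087631225586, 97.2358169555664), 100.150390625)
time_s: 35.85
eef_pos: [0.5212, -0.3211, 0.3641]
tcp_rot: [-3.139, -0.001, 1.57]
ft_force: [0.1, -0.7, -1.3]
opening: 0.702
finger_force: 64.8
time_s: 36.35
eef_pos: [0.5043, -0.3577, 0.3657]
tcp_rot: [3.141, -0.001, 1.573]
ft_force: [0.3, -0.5, -0.7]
opening: 0.703
finger_force: 64.8
```

```bash
python3 -m creep '[{"dx":0,"dy":0,"dz":0.5,"roll":0,"claw":0.5},{"dx":0,"dy":0,"dz":1,"roll":0,"claw":0.5},{"dx":0,"dy":0,"dz":1,"roll":0,"claw":0.5},{"dx":0,"dy":0,"dz":1,"roll":0,"claw":0.5},{"dx":0,"dy":0,"dz":1,"roll":0,"claw":0.5},{"dx":0,"dy":0,"dz":1,"roll":0,"claw":0.5},{"dx":0,"dy":0,"dz":0.8,"roll":0,"claw":0.5},{"dx":0,"dy":0,"dz":0.4,"roll":0,"claw":0.5},{"dx":0,"dy":0,"dz":0,"roll":0,"claw":0.5},{"dx":0,"dy":0,"dz":0,"roll":0,"claw":0.5}]'
python3 -m creep '[{"dx":0,"dy":0,"dz":0.1,"roll":0,"claw":0.5},{"dx":0,"dy":0,"dz":0,"roll":0,"claw":0.5},{"dx":0,"dy":0,"dz":0,"roll":0,"claw":0.5}]'
```

```text
time_s: 37.35
eef_pos: [0.504, -0.359, 0.1989]
tcp_rot: [3.141, 0.0, 1.571]
ft_force: [0.9, -0.4, -0.3]
opening: 0.702
finger_force: 64.8
time_s: 37.65
eef_pos: [0.5037, -0.3594, 0.1966]
tcp_rot: [3.141, 0.001, 1.571]
ft_force: [0.1, 0.4, -1.3]
opening: 0.698
finger_force: 64.8
```

```bash
python3 -m creep '[{"dx":0,"dy":0,"dz":0.1,"roll":0,"claw":0.5},{"dx":0,"dy":0,"dz":0.08,"roll":0,"claw":0.5},{"dx":0,"dy":0,"dz":0,"roll":0,"claw":0.5},{"dx":0,"dy":0,"dz":0,"roll":0,"claw":0.5}]'
python3 -m creep '[{"dx":0,"dy":0,"dz":0.05,"roll":0,"claw":0.5},{"dx":0,"dy":0,"dz":0,"roll":0,"claw":0.5}]'
```

```text
time_s: 38.05
eef_pos: [0.5035, -0.3593, 0.1913]
tcp_rot: [-3.141, -0.0, 1.571]
ft_force: [1.1, -0.9, -0.9]
opening: 0.703
finger_force: 64.8
time_s: 38.25
eef_pos: [0.5036, -0.3593, 0.1905]
tcp_rot: [3.141, 0.0, 1.571]
ft_force: [-0.5, 0.9, 3.4]
opening: 0.699
finger_force: 65.0
```

```bash
python3 -m creep '[{"dx":0,"dy":0,"dz":0,"roll":0,"claw":0.75},{"dx":0,"dy":0,"dz":0,"roll":0,"claw":0.85},{"dx":0,"dy":0,"dz":0,"roll":0,"claw":1},{"dx":0,"dy":0,"dz":0,"roll":0,"claw":1},{"dx":0,"dy":0,"dz":0,"roll":0,"claw":1},{"dx":0,"dy":0,"dz":-0.4,"roll":0,"claw":1},{"dx":0,"dy":0,"dz":-0.6,"roll":0,"claw":1},{"dx":0,"dy":0,"dz":-1,"roll":0,"claw":1},{"dx":0,"dy":0,"dz":-1,"roll":0,"claw":1},{"dx":0,"dy":0,"dz":-1,"roll":0,"claw":1}]'
python3 -m creep '[{"dx":0,"dy":0,"dz":-1,"roll":0,"claw":1},{"dx":0,"dy":0,"dz":-1,"roll":0,"claw":1},{"dx":0,"dy":0,"dz":-1,"roll":0,"claw":1},{"dx":0,"dy":0,"dz":-1,"roll":0,"claw":1},{"dx":1,"dy":0,"dz":0,"roll":0,"claw":1},{"dx":1,"dy":0,"dz":0,"roll":0,"claw":1},{"dx":1,"dy":0,"dz":0,"roll":0,"claw":1},{"dx":1,"dy":0,"dz":0,"roll":0,"claw":1},{"dx":1,"dy":0,"dz":0,"roll":0,"claw":1},{"dx":1,"dy":0,"dz":0,"roll":0,"claw":1}]'
python3 -m creep '[{"dx":1,"dy":0,"dz":0,"roll":0,"claw":1},{"dx":1,"dy":0,"dz":0,"roll":0,"claw":1},{"dx":1,"dy":0,"dz":0,"roll":0,"claw":1},{"dx":1,"dy":0,"dz":0,"roll":0,"claw":1},{"dx":1,"dy":0,"dz":0,"roll":0,"claw":1},{"dx":1,"dy":0,"dz":0,"roll":0,"claw":1},{"dx":0,"dy":0,"dz":0,"roll":0,"claw":1},{"dx":0,"dy":0,"dz":0,"roll":0,"claw":1}]'
python3 - <<'E'
from h import *
t=read_camera("top");s=read_camera("side")
for p in(t,s):
  for n in("jar_black","jar_yellow","jar_red","low_pot"):
    print(n,[(w(p,d["xyz"]).round(3).tolist(),round(d["confidence"],2)) for d in tip_of(p,n)[:4]])
a=t["color"];b=s["color"]
cv2.imwrite("pics/a4.png",np.hstack([cv2.resize(a[190:280,380:480],(444,400)),cv2.resize(a[200:300,150:270],(356,400))])[:,:,::-1])
E
```

```text
time_s: 39.25
eef_pos: [0.5036, -0.3592, 0.2927]
tcp_rot: [3.14, 0.001, 1.571]
ft_force: [-0.6, -1.1, -0.6]
opening: 0.997
finger_force: 0.0
time_s: 40.25
eef_pos: [0.5033, -0.208, 0.3918]
tcp_rot: [3.14, 0.001, 1.571]
ft_force: [0.2, -0.7, 0.2]
opening: 1.0
finger_force: 0.0
time_s: 41.05
eef_pos: [0.5035, -0.0588, 0.3914]
tcp_rot: [3.14, 0.001, 1.572]
ft_force: [-0.4, -0.2, -0.4]
opening: 1.003
finger_force: 0.0
jar_black [([0.476, 0.303, 0.006], 0.92)]
jar_yellow [([0.483, 0.233, 0.005], 0.65), ([0.488, 0.161, 0.001], 0.31)]
jar_red [([0.49, 0.164, 0.002], 0.79), ([0.61, -0.232, 0.001], 0.53), ([0.476, -0.229, 0.001], 0.52)]
low_pot [([0.506, -0.36, 0.012], 0.65), ([0.481, 0.232, 0.006], 0.28)]
jar_black [([0.475, 0.299, 0.006], 0.81)]
jar_yellow [([0.479, 0.23, 0.005], 0.73), ([0.506, -0.36, -0.001], 0.63)]
jar_red [([0.475, -0.228, 0.0], 0.98), ([0.613, -0.237, 0.007], 0.72), ([0.491, 0.158, 0.004], 0.61)]
low_pot [([0.504, -0.361, 0.009], 0.41)]
```

View pics/a4.png

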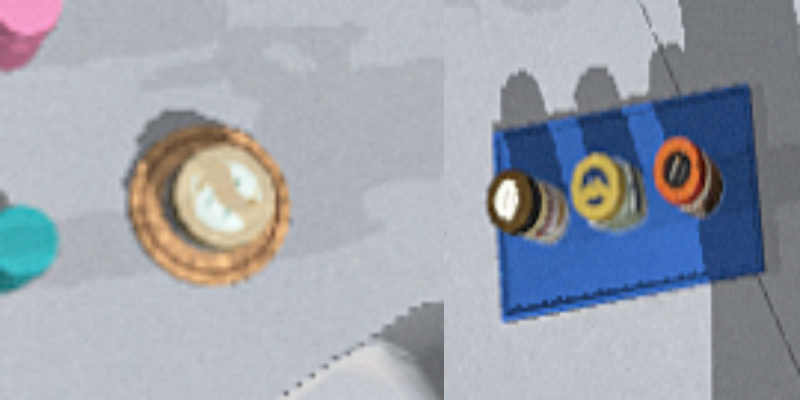

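The pot stands on the trivet (lid at (227,197), trivet centre at (210,205)) and the jars are upright on the tray. I'll check the parallax before going on.

```bash
python3 - <<'E'
from h import *
t=read_camera("top")
print("lid",onz(t,(379.6+225.5/4.44,189.6+195.5/4.44),.043).round(4),"trivet",onz(t,(379.6+210/4.44,189.6+204/4.44),.006).round(4))
print(onz(t,(379.6+225.5/4.44,189.6+195.5/4.44),.038).round(4))
E
```

```text
lid [ 0.5047 -0.359   0.043 ] trivet [ 0.5047 -0.3587  0.006 ]
[ 0.5054 -0.3603  0.038 ]
```

```bash
python3 -m creep '[{"dx":0.76,"dy":-0.08,"dz":0,"roll":0,"claw":1},{"dx":1,"dy":-0.1,"dz":0,"roll":0,"claw":1},{"dx":1,"dy":-0.1,"dz":0,"roll":0,"claw":1},{"dx":1,"dy":-0.1,"dz":0,"roll":0,"claw":1},{"dx":1,"dy":-0.1,"dz":0,"roll":0,"claw":1},{"dx":1,"dy":-0.1,"dz":0,"roll":0,"claw":1},{"dx":1,"dy":0,"dz":0,"roll":0,"claw":1},{"dx":1,"dy":0,"dz":0,"roll":0,"claw":1},{"dx":1,"dy":0,"dz":0,"roll":0,"claw":1},{"dx":0,"dy":0,"dz":0,"roll":0,"claw":1}]'
python3 -m creep '[{"dx":0,"dy":0,"dz":1,"roll":0,"claw":1},{"dx":0,"dy":0,"dz":1,"roll":0,"claw":1},{"dx":0,"dy":0,"dz":1,"roll":0,"claw":1},{"dx":0,"dy":0,"dz":1,"roll":0,"claw":1},{"dx":0,"dy":0,"dz":1,"roll":0,"claw":1},{"dx":0,"dy":0,"dz":0.6,"roll":0,"claw":1},{"dx":0,"dy":0,"dz":0.4,"roll":0,"claw":1},{"dx":0,"dy":0,"dz":0,"roll":0,"claw":1},{"dx":0,"dy":0,"dz":0,"roll":0,"claw":1}]'
python3 -m creep '[{"dx":0,"dy":0,"dz":0,"roll":0,"claw":0.6},{"dx":0,"dy":0,"dz":0,"roll":0,"claw":0.4},{"dx":0,"dy":0,"dz":0,"roll":0,"claw":0.3},{"dx":0,"dy":0,"dz":0,"roll":0,"claw":0.3},{"dx":0,"dy":0,"dz":0,"roll":0,"claw":0.3},{"dx":0,"dy":0,"dz":0,"roll":0,"claw":0.3},{"dx":0,"dy":0,"dz":0,"roll":0,"claw":0.3},{"dx":0,"dy":0,"dz":0,"roll":0,"claw":0.3}]'
```

```text
time_s: 42.6
eef_pos: [0.4885, 0.1633, 0.3904]
tcp_rot: [3.141, -0.002, 1.576]
ft_force: [1.0, 0.8, 0.0]
opening: 0.999
finger_force: 0.0
time_s: 43.5
eef_pos: [0.4894, 0.1597, 0.2407]
tcp_rot: [3.141, -0.0, 1.571]
ft_force: [0.6, -0.7, -0.1]
opening: 1.0
finger_force: 0.0
time_s: 44.3
eef_pos: [0.4892, 0.1599, 0.2409]
tcp_rot: [3.141, -0.0, 1.571]
ft_force: [-1.0, -0.6, 5.9]
opening: 0.47
finger_force: 59.5
```

```bash
python3 -m creep '[{"dx":0,"dy":0,"dz":-0.5,"roll":0,"claw":0.3},{"dx":0,"dy":0,"dz":-1,"roll":0,"claw":0.3},{"dx":0,"dy":0,"dz":-1,"roll":0,"claw":0.3},{"dx":0,"dy":0,"dz":-1,"roll":0,"claw":0.3},{"dx":0,"dy":0,"dz":-1,"roll":0,"claw":0.3},{"dx":0,"dy":0,"dz":-1,"roll":0,"claw":0.3},{"dx":0,"dy":0,"dz":-0.5,"roll":0,"claw":0.3}]'
python3 -m creep '[{"dx":-0.5,"dy":0.27,"dz":0,"roll":0,"claw":0.3},{"dx":-1,"dy":0.54,"dz":0,"roll":0,"claw":0.3},{"dx":-1,"dy":0.54,"dz":0,"roll":0,"claw":0.3},{"dx":-1,"dy":0.54,"dz":0,"roll":0,"claw":0.3},{"dx":-1,"dy":0.54,"dz":0,"roll":0,"claw":0.3},{"dx":-1,"dy":0.54,"dz":0,"roll":0,"claw":0.3},{"dx":-1,"dy":0.54,"dz":0,"roll":0,"claw":0.3},{"dx":-1,"dy":0.54,"dz":0,"roll":0,"claw":0.3},{"dx":-1,"dy":0.54,"dz":0,"roll":0,"claw":0.3},{"dx":-1,"dy":0.54,"dz":0,"roll":0,"claw":0.3}]'
python3 -m creep '[{"dx":-1,"dy":0.54,"dz":0,"roll":0,"claw":0.3},{"dx":-1,"dy":0.54,"dz":0,"roll":0,"claw":0.3},{"dx":-0.52,"dy":0.31,"dz":0,"roll":0,"claw":0.3},{"dx":0,"dy":0,"dz":0,"roll":0,"claw":0.3},{"dx":0,"dy":0,"dz":0,"roll":0,"claw":0.3},{"dx":0,"dy":0,"dz":1,"roll":0,"claw":0.3},{"dx":0,"dy":0,"dz":1,"roll":0,"claw":0.3},{"dx":0,"dy":0,"dz":1,"roll":0,"claw":0.3},{"dx":0,"dy":0,"dz":1,"roll":0,"claw":0.3},{"dx":0,"dy":0,"dz":0.9,"roll":0,"claw":0.3}]'
python3 -m creep '[{"dx":0,"dy":0,"dz":0.5,"roll":0,"claw":0.3},{"dx":0,"dy":0,"dz":0.3,"roll":0,"claw":0.3},{"dx":0,"dy":0,"dz":0,"roll":0,"claw":0.3},{"dx":0,"dy":0,"dz":0,"roll":0,"claw":0.3}]'
```

```text
time_s: 45.0
eef_pos: [0.4891, 0.1601, 0.393]
tcp_rot: [3.139, -0.001, 1.571]
ft_force: [0.2, 0.6, -2.2]
opening: 0.468
finger_force: 60.5
time_s: 46.0
eef_pos: [0.6174, -0.0804, 0.3883]
tcp_rot: [-3.139, 0.001, 1.57]
ft_force: [0.4, 0.6, -2.0]
opening: 0.468
finger_force: 60.5
time_s: 47.0
eef_pos: [0.6514, -0.1388, 0.2667]
tcp_rot: [-3.141, -0.001, 1.573]
ft_force: [1.0, -0.4, -0.8]
opening: 0.462
finger_force: 60.6
time_s: 47.4
eef_pos: [0.6524, -0.1405, 0.2487]
tcp_rot: [3.14, 0.0, 1.571]
ft_force: [-0.1, 0.6, -0.0]
opening: 0.466
finger_force: 60.6
```

```bash
python3 -m creep '[{"dx":0,"dy":0,"dz":0.08,"roll":0,"claw":0.3},{"dx":0,"dy":0,"dz":0.06,"roll":0,"claw":0.3},{"dx":0,"dy":0,"dz":0,"roll":0,"claw":0.3},{"dx":0,"dy":0,"dz":0,"roll":0,"claw":0.3}]'
python3 -m creep '[{"dx":0,"dy":0,"dz":0.04,"roll":0,"claw":0.3},{"dx":0,"dy":0,"dz":0,"roll":0,"claw":0.3}]'
```

```text
time_s: 47.8
eef_pos: [0.6524, -0.1408, 0.245]
tcp_rot: [3.14, 0.0, 1.571]
ft_force: [-0.8, -0.5, 4.7]
opening: 0.465
finger_force: 60.8
time_s: 48.0
eef_pos: [0.6524, -0.1408, 0.245]
tcp_rot: [3.14, 0.001, 1.571]
ft_force: [-3.1, 0.6, 13.2]
opening: 0.471
finger_force: 61.7
```

```bash
python3 -m creep '[{"dx":0,"dy":0,"dz":-0.03,"roll":0,"claw":0.55},{"dx":0,"dy":0,"dz":0,"roll":0,"claw":0.65},{"dx":0,"dy":0,"dz":0,"roll":0,"claw":0.8},{"dx":0,"dy":0,"dz":0,"roll":0,"claw":1},{"dx":0,"dy":0,"dz":0,"roll":0,"claw":1},{"dx":0,"dy":0,"dz":-0.5,"roll":0,"claw":1},{"dx":0,"dy":0,"dz":-1,"roll":0,"claw":1},{"dx":0,"dy":0,"dz":-1,"roll":0,"claw":1},{"dx":0,"dy":0,"dz":-1,"roll":0,"claw":1},{"dx":0,"dy":0,"dz":-1,"roll":0,"claw":1}]'
python3 -m creep '[{"dx":0,"dy":0,"dz":-1,"roll":0,"claw":1},{"dx":0.5,"dy":-0.23,"dz":-0.5,"roll":0,"claw":1},{"dx":1,"dy":-0.46,"dz":0,"roll":0,"claw":1},{"dx":1,"dy":-0.46,"dz":0,"roll":0,"claw":1},{"dx":1,"dy":-0.46,"dz":0,"roll":0,"claw":1},{"dx":1,"dy":-0.46,"dz":0,"roll":0,"claw":1},{"dx":1,"dy":-0.46,"dz":0,"roll":0,"claw":1},{"dx":1,"dy":-0.46,"dz":0,"roll":0,"claw":1},{"dx":1,"dy":-0.46,"dz":0,"roll":0,"claw":1},{"dx":1,"dy":-0.46,"dz":0,"roll":0,"claw":1}]'
python3 -m creep '[{"dx":1,"dy":-0.46,"dz":0,"roll":0,"claw":1},{"dx":1,"dy":-0.46,"dz":0,"roll":0,"claw":1},{"dx":1,"dy":-0.46,"dz":0,"roll":0,"claw":1},{"dx":1,"dy":-0.46,"dz":0,"roll":0,"claw":1},{"dx":1,"dy":-0.46,"dz":0,"roll":0,"claw":1},{"dx":1,"dy":-0.46,"dz":0,"roll":0,"claw":1},{"dx":0.3,"dy":-0.16,"dz":0,"roll":0,"claw":1},{"dx":0,"dy":0,"dz":0,"roll":0,"claw":1},{"dx":0,"dy":0,"dz":0,"roll":0,"claw":1},{"dx":0,"dy":0,"dz":0,"roll":0,"claw":1}]'
python3 - <<'E'
from h import *
t=read_camera("top");s=read_camera("side")
for p in(t,s):
  for n in("jar_black","jar_yellow","jar_red"):
    print(n,[(w(p,d["xyz"]).round(3).tolist(),round(d["confidence"],2)) for d in tip_of(p,n)[:4]])
E
```

```text
time_s: 49.0
eef_pos: [0.652, -0.1407, 0.3586]
tcp_rot: [3.141, -0.0, 1.571]
ft_force: [0.3, 0.1, 0.1]
opening: 1.001
finger_force: 0.0
time_s: 50.0
eef_pos: [0.5528, 0.0736, 0.394]
tcp_rot: [-3.141, 0.0, 1.572]
ft_force: [0.7, 0.0, 0.3]
opening: 0.999
finger_force: 0.0
time_s: 51.0
eef_pos: [0.4819, 0.2279, 0.3938]
tcp_rot: [-3.142, 0.001, 1.569]
ft_force: [-0.6, 0.2, -0.1]
opening: 0.998
finger_force: 0.0
jar_black [([0.477, 0.304, 0.007], 0.5)]
jar_yellow [([0.482, 0.233, 0.005], 0.6)]
jar_red [([0.478, -0.229, -0.001], 0.73), ([0.646, -0.076, -0.004], 0.65), ([0.649, -0.139, 0.008], 0.63)]
jar_black [([0.473, 0.299, 0.006], 0.96)]
jar_yellow [([0.477, 0.234, 0.003], 0.75)]
jar_red [([0.476, -0.224, 0.002], 0.95), ([0.655, -0.145, 0.007], 0.51)]
```

```bash
python3 -m creep '[{"dx":0,"dy":0,"dz":1,"roll":0,"claw":1},{"dx":0,"dy":0,"dz":1,"roll":0,"claw":1},{"dx":0,"dy":0,"dz":1,"roll":0,"claw":1},{"dx":0,"dy":0,"dz":1,"roll":0,"claw":1},{"dx":0,"dy":0,"dz":1,"roll":0,"claw":1},{"dx":0,"dy":0,"dz":0.8,"roll":0,"claw":1},{"dx":0,"dy":0,"dz":0.5,"roll":0,"claw":1},{"dx":0,"dy":0,"dz":0,"roll":0,"claw":1},{"dx":0,"dy":0,"dz":0,"roll":0,"claw":1}]'
python3 -m creep '[{"dx":0,"dy":0,"dz":0,"roll":0,"claw":0.6},{"dx":0,"dy":0,"dz":0,"roll":0,"claw":0.4},{"dx":0,"dy":0,"dz":0,"roll":0,"claw":0.3},{"dx":0,"dy":0,"dz":0,"roll":0,"claw":0.3},{"dx":0,"dy":0,"dz":0,"roll":0,"claw":0.3},{"dx":0,"dy":0,"dz":0,"roll":0,"claw":0.3},{"dx":0,"dy":0,"dz":0,"roll":0,"claw":0.3},{"dx":0,"dy":0,"dz":0,"roll":0,"claw":0.3}]'
```

```text
time_s: 52.3
eef_pos: [0.4815, 0.2295, 0.2369]
tcp_rot: [3.141, -0.0, 1.571]
ft_force: [0.7, -0.3, 0.9]
opening: 0.996
finger_force: 0.0
time_s: 53.1
eef_pos: [0.4816, 0.2295, 0.2377]
tcp_rot: [3.14, -0.0, 1.571]
ft_force: [-2.5, -1.4, 9.9]
opening: 0.483
finger_force: 59.2
```

```bash
python3 -m creep '[{"dx":0,"dy":0,"dz":-0.5,"roll":0,"claw":0.3},{"dx":0,"dy":0,"dz":-1,"roll":0,"claw":0.3},{"dx":0,"dy":0,"dz":-1,"roll":0,"claw":0.3},{"dx":0,"dy":0,"dz":-1,"roll":0,"claw":0.3},{"dx":0,"dy":0,"dz":-1,"roll":0,"claw":0.3},{"dx":0,"dy":0,"dz":-1,"roll":0,"claw":0.3},{"dx":0,"dy":0,"dz":-0.7,"roll":0,"claw":0.3}]'
python3 -m creep '[{"dx":-0.5,"dy":0.17,"dz":0,"roll":0,"claw":0.3},{"dx":-1,"dy":0.33,"dz":0,"roll":0,"claw":0.3},{"dx":-1,"dy":0.33,"dz":0,"roll":0,"claw":0.3},{"dx":-1,"dy":0.33,"dz":0,"roll":0,"claw":0.3},{"dx":-1,"dy":0.33,"dz":0,"roll":0,"claw":0.3},{"dx":-1,"dy":0.33,"dz":0,"roll":0,"claw":0.3},{"dx":-1,"dy":0.33,"dz":0,"roll":0,"claw":0.3},{"dx":-1,"dy":0.33,"dz":0,"roll":0,"claw":0.3},{"dx":-1,"dy":0.33,"dz":0,"roll":0,"claw":0.3},{"dx":-1,"dy":0.33,"dz":0,"roll":0,"claw":0.3}]'
python3 -m creep '[{"dx":-1,"dy":0.33,"dz":0,"roll":0,"claw":0.3},{"dx":-1,"dy":0.33,"dz":0,"roll":0,"claw":0.3},{"dx":-0.7,"dy":0.3,"dz":0,"roll":0,"claw":0.3},{"dx":-0.46,"dy":0.14,"dz":0,"roll":0,"claw":0.3},{"dx":0,"dy":0,"dz":0,"roll":0,"claw":0.3},{"dx":0,"dy":0,"dz":1,"roll":0,"claw":0.3},{"dx":0,"dy":0,"dz":1,"roll":0,"claw":0.3},{"dx":0,"dy":0,"dz":1,"roll":0,"claw":0.3},{"dx":0,"dy":0,"dz":1,"roll":0,"claw":0.3},{"dx":0,"dy":0,"dz":1,"roll":0,"claw":0.3}]'
python3 -m creep '[{"dx":0,"dy":0,"dz":0.5,"roll":0,"claw":0.3},{"dx":0,"dy":0,"dz":0.3,"roll":0,"claw":0.3},{"dx":0,"dy":0,"dz":0,"roll":0,"claw":0.3},{"dx":0,"dy":0,"dz":0,"roll":0,"claw":0.3}]'
```

```text
time_s: 53.8
eef_pos: [0.4812, 0.2294, 0.394]
tcp_rot: [3.14, -0.001, 1.571]
ft_force: [-0.4, 0.6, -0.7]
opening: 0.483
finger_force: 60.9
time_s: 54.8
eef_pos: [0.5596, -0.0105, 0.3906]
tcp_rot: [-3.14, 0.001, 1.57]
ft_force: [0.3, -0.0, -0.7]
opening: 0.484
finger_force: 60.8
time_s: 55.8
eef_pos: [0.587, -0.0855, 0.2657]
tcp_rot: [3.141, -0.001, 1.573]
ft_force: [-0.1, -0.4, -0.8]
opening: 0.48
finger_force: 60.9
time_s: 56.2
eef_pos: [0.5877, -0.0869, 0.2474]
tcp_rot: [3.14, -0.0, 1.571]
ft_force: [-1.2, 0.6, -0.8]
opening: 0.484
finger_force: 60.8
```

```bash
python3 -m creep '[{"dx":0,"dy":0,"dz":0.1,"roll":0,"claw":0.3},{"dx":0,"dy":0,"dz":0.1,"roll":0,"claw":0.3},{"dx":0,"dy":0,"dz":0,"roll":0,"claw":0.3},{"dx":0,"dy":0,"dz":0,"roll":0,"claw":0.3}]'
python3 -m creep '[{"dx":0,"dy":0,"dz":0.04,"roll":0,"claw":0.3},{"dx":0,"dy":0,"dz":0,"roll":0,"claw":0.3}]'
```

```text
time_s: 56.6
eef_pos: [0.5876, -0.0873, 0.2419]
tcp_rot: [3.141, 0.0, 1.571]
ft_force: [-0.3, -0.2, 0.6]
opening: 0.481
finger_force: 61.0
time_s: 56.8
eef_pos: [0.5876, -0.0872, 0.2417]
tcp_rot: [3.14, 0.0, 1.571]
ft_force: [-2.8, 0.6, 11.2]
opening: 0.488
finger_force: 62.1
```

```bash
python3 -m creep '[{"dx":0,"dy":0,"dz":-0.03,"roll":0,"claw":0.55},{"dx":0,"dy":0,"dz":0,"roll":0,"claw":0.65},{"dx":0,"dy":0,"dz":0,"roll":0,"claw":0.8},{"dx":0,"dy":0,"dz":0,"roll":0,"claw":1},{"dx":0,"dy":0,"dz":0,"roll":0,"claw":1},{"dx":0,"dy":0,"dz":-0.5,"roll":0,"claw":1},{"dx":0,"dy":0,"dz":-1,"roll":0,"claw":1},{"dx":0,"dy":0,"dz":-1,"roll":0,"claw":1},{"dx":0,"dy":0,"dz":-1,"roll":0,"claw":1},{"dx":0,"dy":0,"dz":-1,"roll":0,"claw":1}]'
python3 -m creep '[{"dx":0,"dy":0,"dz":-1,"roll":0,"claw":1},{"dx":0.5,"dy":-0.15,"dz":-0.5,"roll":0,"claw":1},{"dx":1,"dy":-0.29,"dz":0,"roll":0,"claw":1},{"dx":1,"dy":-0.29,"dz":0,"roll":0,"claw":1},{"dx":1,"dy":-0.29,"dz":0,"roll":0,"claw":1},{"dx":1,"dy":-0.29,"dz":0,"roll":0,"claw":1},{"dx":1,"dy":-0.29,"dz":0,"roll":0,"claw":1},{"dx":1,"dy":-0.29,"dz":0,"roll":0,"claw":1},{"dx":1,"dy":-0.29,"dz":0,"roll":0,"claw":1},{"dx":1,"dy":-0.29,"dz":0,"roll":0,"claw":1}]'
python3 -m creep '[{"dx":1,"dy":-0.29,"dz":0,"roll":0,"claw":1},{"dx":1,"dy":-0.29,"dz":0,"roll":0,"claw":1},{"dx":1,"dy":-0.29,"dz":0,"roll":0,"claw":1},{"dx":1,"dy":-0.29,"dz":0,"roll":0,"claw":1},{"dx":1,"dy":-0.29,"dz":0,"roll":0,"claw":1},{"dx":1,"dy":-0.29,"dz":0,"roll":0,"claw":1},{"dx":0.94,"dy":-0.3,"dz":0,"roll":0,"claw":1},{"dx":0,"dy":0,"dz":0,"roll":0,"claw":1},{"dx":0,"dy":0,"dz":0,"roll":0,"claw":1},{"dx":0,"dy":0,"dz":0,"roll":0,"claw":1}]'
python3 -m creep '[{"dx":0,"dy":0,"dz":1,"roll":0,"claw":1},{"dx":0,"dy":0,"dz":1,"roll":0,"claw":1},{"dx":0,"dy":0,"dz":1,"roll":0,"claw":1},{"dx":0,"dy":0,"dz":0,"roll":0,"claw":1},{"dx":0,"dy":0,"dz":0,"roll":0,"claw":1}]'
```

```text
time_s: 57.8
eef_pos: [0.5872, -0.0871, 0.3557]
tcp_rot: [3.141, -0.0, 1.571]
ft_force: [1.1, -0.6, 0.0]
opening: 1.002
finger_force: 0.0
time_s: 58.8
eef_pos: [0.5243, 0.1271, 0.3913]
tcp_rot: [-3.141, -0.0, 1.572]
ft_force: [0.6, -0.5, -0.4]
opening: 0.998
finger_force: 0.0
time_s: 59.8
eef_pos: [0.4746, 0.2981, 0.391]
tcp_rot: [-3.141, 0.001, 1.57]
ft_force: [-0.2, 0.3, -0.5]
opening: 1.002
finger_force: 0.0
time_s: 60.3
eef_pos: [0.4749, 0.2981, 0.3165]
tcp_rot: [-3.141, 0.001, 1.57]
ft_force: [-0.2, -0.1, 0.6]
opening: 0.999
finger_force: 0.0
```

```bash
python3 -m creep '[{"dx":0,"dy":0,"dz":1,"roll":0,"claw":1},{"dx":0,"dy":0,"dz":1,"roll":0,"claw":1},{"dx":0,"dy":0,"dz":0.6,"roll":0,"claw":1},{"dx":0,"dy":0,"dz":0.4,"roll":0,"claw":1},{"dx":0,"dy":0,"dz":0,"roll":0,"claw":1},{"dx":0,"dy":0,"dz":0,"roll":0,"claw":1}]'
python3 -m creep '[{"dx":0,"dy":0,"dz":0,"roll":0,"claw":0.6},{"dx":0,"dy":0,"dz":0,"roll":0,"claw":0.4},{"dx":0,"dy":0,"dz":0,"roll":0,"claw":0.3},{"dx":0,"dy":0,"dz":0,"roll":0,"claw":0.3},{"dx":0,"dy":0,"dz":0,"roll":0,"claw":0.3},{"dx":0,"dy":0,"dz":0,"roll":0,"claw":0.3},{"dx":0,"dy":0,"dz":0,"roll":0,"claw":0.3},{"dx":0,"dy":0,"dz":0,"roll":0,"claw":0.3}]'
```

```text
time_s: 60.9
eef_pos: [0.4749, 0.2991, 0.242]
tcp_rot: [3.141, -0.001, 1.571]
ft_force: [-0.9, 0.2, -0.3]
opening: 0.999
finger_force: 0.0
time_s: 61.7
eef_pos: [0.4746, 0.2989, 0.2418]
tcp_rot: [3.141, -0.0, 1.571]
ft_force: [-1.1, -1.2, 6.9]
opening: 0.464
finger_force: 59.8
```

```bash
python3 -m creep '[{"dx":0,"dy":0,"dz":-0.5,"roll":0,"claw":0.3},{"dx":0,"dy":0,"dz":-1,"roll":0,"claw":0.3},{"dx":0,"dy":0,"dz":-1,"roll":0,"claw":0.3},{"dx":0,"dy":0,"dz":-1,"roll":0,"claw":0.3},{"dx":0,"dy":0,"dz":-1,"roll":0,"claw":0.3},{"dx":0,"dy":0,"dz":-1,"roll":0,"claw":0.3},{"dx":0,"dy":0,"dz":-0.7,"roll":0,"claw":0.3}]'
python3 -m creep '[{"dx":-0.5,"dy":0.26,"dz":0,"roll":0,"claw":0.3},{"dx":-1,"dy":0.52,"dz":0,"roll":0,"claw":0.3},{"dx":-1,"dy":0.52,"dz":0,"roll":0,"claw":0.3},{"dx":-1,"dy":0.52,"dz":0,"roll":0,"claw":0.3},{"dx":-1,"dy":0.52,"dz":0,"roll":0,"claw":0.3},{"dx":-1,"dy":0.52,"dz":0,"roll":0,"claw":0.3},{"dx":-1,"dy":0.52,"dz":0,"roll":0,"claw":0.3},{"dx":-1,"dy":0.52,"dz":0,"roll":0,"claw":0.3},{"dx":-1,"dy":0.52,"dz":0,"roll":0,"claw":0.3},{"dx":-1,"dy":0.52,"dz":0,"roll":0,"claw":0.3}]'
python3 -m creep '[{"dx":-1,"dy":0.52,"dz":0,"roll":0,"claw":0.3},{"dx":-1,"dy":0.52,"dz":0,"roll":0,"claw":0.3},{"dx":-0.9,"dy":0.52,"dz":0,"roll":0,"claw":0.3},{"dx":-0.46,"dy":0.24,"dz":0,"roll":0,"claw":0.3},{"dx":0,"dy":0,"dz":0,"roll":0,"claw":0.3},{"dx":0,"dy":0,"dz":1,"roll":0,"claw":0.3},{"dx":0,"dy":0,"dz":1,"roll":0,"claw":0.3},{"dx":0,"dy":0,"dz":1,"roll":0,"claw":0.3},{"dx":0,"dy":0,"dz":1,"roll":0,"claw":0.3},{"dx":0,"dy":0,"dz":1,"roll":0,"claw":0.3}]'
python3 -m creep '[{"dx":0,"dy":0,"dz":0.5,"roll":0,"claw":0.3},{"dx":0,"dy":0,"dz":0.3,"roll":0,"claw":0.3},{"dx":0,"dy":0,"dz":0,"roll":0,"claw":0.3},{"dx":0,"dy":0,"dz":0,"roll":0,"claw":0.3}]'
```

```text
time_s: 62.4
eef_pos: [0.4744, 0.2989, 0.3989]
tcp_rot: [3.14, -0.001, 1.571]
ft_force: [-0.3, -0.5, -1.3]
opening: 0.463
finger_force: 60.4
time_s: 63.4
eef_pos: [0.5983, 0.0588, 0.3953]
tcp_rot: [-3.14, 0.001, 1.57]
ft_force: [0.2, -0.3, -0.5]
opening: 0.462
finger_force: 60.4
time_s: 64.4
eef_pos: [0.6422, -0.021, 0.2704]
tcp_rot: [-3.141, -0.001, 1.573]
ft_force: [-0.5, -0.2, -1.8]
opening: 0.462
finger_force: 60.5
time_s: 64.8
eef_pos: [0.6434, -0.0224, 0.2522]
tcp_rot: [3.14, -0.0, 1.571]
ft_force: [0.8, 0.8, -0.8]
opening: 0.464
finger_force: 60.5
```

```bash
python3 -m creep '[{"dx":0,"dy":0,"dz":0.12,"roll":0,"claw":0.3},{"dx":0,"dy":0,"dz":0.1,"roll":0,"claw":0.3},{"dx":0,"dy":0,"dz":0,"roll":0,"claw":0.3},{"dx":0,"dy":0,"dz":0,"roll":0,"claw":0.3}]'
python3 -m creep '[{"dx":0,"dy":0,"dz":0.04,"roll":0,"claw":0.3},{"dx":0,"dy":0,"dz":0,"roll":0,"claw":0.3}]'
```

```text
time_s: 65.2
eef_pos: [0.6432, -0.0228, 0.2459]
tcp_rot: [3.141, 0.0, 1.571]
ft_force: [0.1, 0.2, -0.6]
opening: 0.465
finger_force: 60.3
time_s: 65.4
eef_pos: [0.6432, -0.0227, 0.2459]
tcp_rot: [3.141, 0.0, 1.571]
ft_force: [-2.6, 0.4, 10.1]
opening: 0.471
finger_force: 61.4
```

Release, lift, move off to the left and check.

```bash
python3 -m creep '[{"dx":0,"dy":0,"dz":-0.03,"roll":0,"claw":0.55},{"dx":0,"dy":0,"dz":0,"roll":0,"claw":0.65},{"dx":0,"dy":0,"dz":0,"roll":0,"claw":0.8},{"dx":0,"dy":0,"dz":0,"roll":0,"claw":1},{"dx":0,"dy":0,"dz":0,"roll":0,"claw":1},{"dx":0,"dy":0,"dz":-0.5,"roll":0,"claw":1},{"dx":0,"dy":0,"dz":-1,"roll":0,"claw":1},{"dx":0,"dy":0,"dz":-1,"roll":0,"claw":1},{"dx":0,"dy":0,"dz":-1,"roll":0,"claw":1},{"dx":0,"dy":0,"dz":-1,"roll":0,"claw":1}]'
python3 -m creep '[{"dx":0,"dy":0,"dz":-1,"roll":0,"claw":1},{"dx":0.5,"dy":-0.3,"dz":-0.5,"roll":0,"claw":1},{"dx":1,"dy":-0.6,"dz":0,"roll":0,"claw":1},{"dx":1,"dy":-0.6,"dz":0,"roll":0,"claw":1},{"dx":1,"dy":-0.6,"dz":0,"roll":0,"claw":1},{"dx":1,"dy":-0.6,"dz":0,"roll":0,"claw":1},{"dx":1,"dy":-0.6,"dz":0,"roll":0,"claw":1},{"dx":1,"dy":-0.6,"dz":0,"roll":0,"claw":1},{"dx":1,"dy":-0.6,"dz":0,"roll":0,"claw":1},{"dx":0.5,"dy":-0.3,"dz":0,"roll":0,"claw":1}]'
python3 -m creep '[{"dx":0,"dy":0,"dz":0,"roll":0,"claw":1},{"dx":0,"dy":0,"dz":0,"roll":0,"claw":1},{"dx":0,"dy":0,"dz":0,"roll":0,"claw":1}]'
python3 - <<'E'
from h import *
t=read_camera("top");s=read_camera("side")
for p in(t,s):
  for n in("jar_black","jar_yellow","jar_red","low_pot","tin","mug","egg_cup"):
    print(n,[(w(p,d["xyz"]).round(3).tolist(),round(d["confidence"],2)) for d in tip_of(p,n)[:4]])
a=t["color"];b=s["color"]
cv2.imwrite("pics/a5.png",np.hstack([cv2.resize(a[130:290,270:470],(440,352)),cv2.resize(b[110:230,250:420],(360,352))])[:,:,::-1])
E
```

```text
time_s: 66.4
eef_pos: [0.643, -0.0226, 0.3601]
tcp_rot: [3.141, -0.0, 1.571]
ft_force: [-0.2, -0.0, -0.2]
opening: 1.001
finger_force: 0.0
time_s: 67.4
eef_pos: [0.5206, 0.1804, 0.3957]
tcp_rot: [-3.141, -0.001, 1.575]
ft_force: [0.4, 0.8, 0.4]
opening: 0.999
finger_force: 0.0
time_s: 67.7
eef_pos: [0.5239, 0.1758, 0.3953]
tcp_rot: [3.142, 0.001, 1.569]
ft_force: [0.2, -0.6, -0.2]
opening: 1.002
finger_force: 0.0
jar_black [([0.645, -0.015, 0.01], 0.53)]
jar_yellow [([0.59, -0.084, 0.009], 0.59)]
jar_red [([0.606, -0.233, -0.0], 0.9), ([0.478, -0.23, -0.0], 0.84), ([0.653, -0.139, 0.005], 0.74)]
low_pot [([0.508, -0.361, 0.012], 0.84)]
tin [([0.419, -0.083, 0.004], 0.72)]
mug []
egg_cup [([0.708, -0.385, 0.003], 0.59)]
jar_black [([0.642, -0.021, 0.009], 0.88), ([0.502, -0.365, 0.013], 0.75)]
jar_yellow [([0.586, -0.085, 0.008], 0.76)]
jar_red [([0.614, -0.239, 0.003], 0.85), ([0.654, -0.142, 0.007], 0.79), ([0.477, -0.225, -0.001], 0.7)]
low_pot [([0.502, -0.363, 0.011], 0.65)]
tin [([0.417, -0.083, 0.001], 0.68)]
mug [([0.723, -0.29, 0.002], 0.43)]
egg_cup [([0.707, -0.383, 0.003], 0.56)]
```

View pics/a5.png

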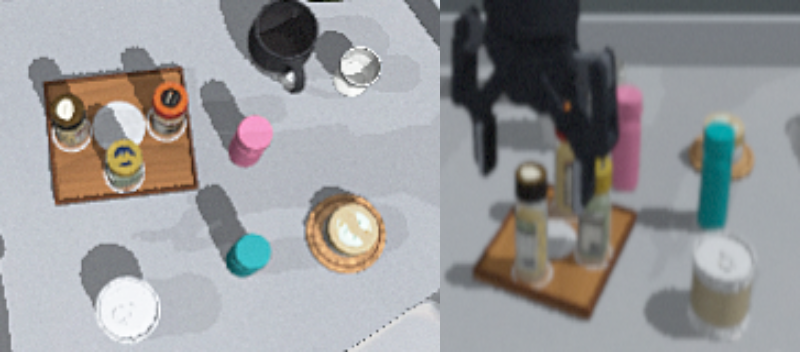

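The jars stand upright on their rings, with lids at (68,108), (171,100) and (124,157). The pot is on the trivet at (352,228), and the bystanders haven't moved.

```bash
python3 -c "
from station import robot
print(robot.hand_in())"
```

```text
the job is handed in; nothing more can be done
None
```

I handed the job in at about 68 s: by the last camera check, the pot stands on the trivet within a few mm of its centre, and all three jars are upright on their starting spots. The mug, egg cup and tin had not moved; the hand-in call returned no verdict.

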